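# Load a ring in the bonding fixture and fit its guide plate on the locating pins

## Robot

A 6-joint arm with a two-finger parallel gripper is mounted at the origin on a cart in front of the work surface, level with it; the furniture and walls round the work are solid. World frame = base frame: x ahead of the robot, y to its left, z up, the work surface at z = 0. Lengths are in m, angles in degrees, forces in N, time in s.
With the tool pointing down it reaches from about 0.375 to 0.9 m from the base axis. Payload 3.1 kg.
Tool frame: the origin (TCP) lies at the very end of the fingers, on their centre line; the grasp point (between the pads) lies 19 mm behind it; z points along the fingers, y is the line along which they close (so a half turn about z gives the same grasp; the last joint's range is limited). The gripper opens to 87 mm and grips with 3 to 60 N. Pads are 19 mm wide; open, the fingers measure 117 mm over their backs; the gripper's body (75 mm by 190 mm) begins 51 mm behind the grasp point.
Start: joints at [-84.54, 30.224, 82.088, -0, 67.689, -10.227], TCP at [0.169, -0.602, 0.223] pointing down, gripper open.
Joint ranges: [-176.69, 176.69], [-43.24, 126.21], [12.49, 139.97], [-82, 262], [0, 151.66], [-163.58, 163.58]. Speed limits (degrees/s): [159.86, 159.86, 180, 180, 180, 180].

## Interface

Orientations are given as a 3x3 rotation matrix whose columns are the frame's x, y, z axes.
In Python, from rig import bot gives the robot as it stands.
- The arm moves only by the tool move_arm, never from a script. Its argument "increments" is a list of rows, each an object with "xyz": the shift along the tool's x, y, z in mm, a list of three; "roll": the turn about the tool's z in rad; "grip": the opening in per cent of the stroke, from 0 (shut) to 100 (fully open). A call has 1 to 5 rows; each row shifts and turns the commanded pose from where the row before left it, along the tool's axes as they then stand; what a row does not reach is not made up. A row lasts 1/12 s, in which the tool goes at most 41.7 mm and 7.16 degrees, less where a joint would pass 70% of its speed; a pose out of reach is approached as far as the arm can. A call is refused whole if a number of a shift passes 41.7 or a number of a turn 0.125, either way. A call with a gripper value outside its range is refused whole. The fingers move at their own pace and stop on an object; the grip force is fixed at half the most. Time passes only in rows, so rows that do not move let the fingers close. It gives the time, the measured TCP pose, the force, the opening and the grip force at its end, in the units of the state.
- bot.read_state(): the state, without advancing time (a new reading comes with each control period).
- bot.capture(name): name is "side" or "top" or "wrist"; returns (picture, depth): 384x512x3 uint8, red, green, blue; 384x512 float32, m along the optical axis (not along the pixel's ray), 0 where there is no reading.
- bot.camera_model(name): a dict with "intrinsics" (3x3 intrinsics, pixels), "rvec" (rotation vector, rad) and "tvec" (3), from world to camera coordinates, as OpenCV has them; the wrist camera has in their place "tool_from_camera" (4x4, takes a point from camera to tool coordinates, whose origin is the TCP and whose axes are the flange's). Camera axes: x right, y down, z forward; pixel columns grow to the right and rows downward; lengths in m; the calibration is good to about 2 mm. A picture is of the moment at which its call begins: read the wrist's pose just before it. camera_model takes no time and is no camera call.
- bot.hand_in(): hands the job in; it is judged then, once.
Trained networks look in the newest picture that a camera, given by its name, has taken for a name from the list of things; names that differ only in an ending like _2 or _b are one class to them, and where a whole thing is asked for, a point or a joint stands for the part that bears it (a point fixed in the world has none). Each returns a list of dicts, best first, with "conf" (0 to 1); they miss things now and then, are a little off and sometimes report something else, mostly with a low value. They report only what shows in the picture. A call takes as long as a camera call.
- bot.spot_in(label, camera): "at" ([x, y, z] in m, in the coordinates of the camera as it stood for that picture, good to about 4 mm: the middle of the surface that is visible of it).
- bot.trace(label, camera): "mask" (384x512 bool, what is visible of it).
The state is a dict: "time_s": time; "joint_positions": joint angles; "qvel": joint speeds; "tau": joint torques, N m; "position": TCP position; "tcp_rot": TCP orientation; "force": force on the tool from outside, world axes, zero at the start; "moment": the same for the moment, N m; "opening": opening from 0.0 (shut) to 1.0 (fully open); "grasp_force": force on a finger pad.
Only numpy, scipy, OpenCV 4.12 (cv2) and the standard library are available. Lean on these libraries where they do the work, as an engineer would, in place of code of your own. Each camera call takes 0.05 s, during which the arm holds its last target. There are 200 camera calls.

## Task

Set up the bonding fixture: seat the white ring from the rack's roof flat in the nest between the fixture's pads, then draw the bright aluminium guide plate with the round window out of the plate rack and lower it gently over the two locating pins, the big hole on the thick pin, until it lies flush on both pads. Leave the black plate in the rack and let the things standing round the work be.

Things in the scene. Friction and masses are not known exactly. Their poses are not given: they have to be found in the camera images.
- fixture: Bonding fixture, bolted down: aluminium base 212 (x) x 92 (y) x 10 high, origin under its centre, z up. Two dark steel pads, 42 (x) x 88 (y), at x = +67 and -67, tops level at z = 34, carry the pins; the gap between them (x = -46 to 46) is open to both sides and holds the ring nest. The guide plate rests on both pads, underside at z = 34, 4 above a seated ring
- nest (a point): Centre of the nest's round black seat, 12 above the bench, axes as the fixture: a seated ring has its underside at this height. Four dowels 8 thick, tops 8 above the seat, stand at x = +-27, y = +-27 from it and leave the ring about 2 play all round; fingers fit between the dowels along the fixture's y
- pin_thick (a point): Foot of the 16 thick pin, at x = +65, y = 0 of the fixture, level with the pad's top (z = 34); the pin rises 22 above this, its nose tapered over the last 9. Along both sides of this pad stand low cheeks, 36 long (x), 12 high, 8 thick, inner faces at y = +-34.5: they leave no room for fingers beside the ends of a seated plate
- pin_thin (a point): Foot of the 12 thick pin, at x = -65, y = 0 of the fixture, level with the pad's top; also 22 high, nose tapered over the last 9, with the same cheeks on both sides of its pad
- guide_plate: Guide plate, bright aluminium, 170 (x) x 62 (y) x 14 thick, 0.25 to 0.45 kg, right side up; origin in the centre of its underside. Round window 38 with a brass rim in the middle; hole 19 wide at x = +65 and hole 15 wide at x = -65, both straight through. It lies in one of the rack's two bays, its small-hole end sticking out 45 to 55 towards the robot
- hole_big (a point): Centre of the 19 hole on the plate's underside (plate x = +65)
- hole_small (a point): Centre of the 15 hole on the plate's underside (plate x = -65)
- black_plate: Black plate of the same outer size with a square window and two equal holes: it belongs to another fixture and stays in the rack; origin in the centre of its underside
- plate_rack: Low grey sheet-metal rack, fixed, 130 deep (x) x 188 wide (y) x 43 high, origin under its centre, open at its front, -x. Two bays centred at y = +48 and -48, 70 wide between runners 10 high; floor 2.5 thick; roof underside at 40, lip at the mouth down to 34.5. Plates lie along x and slide out to -x. Its flat roof is 42.5 above the bench. A taller wire tray rack stands close on its right (-y)
- rack_mouth (a point): Middle of the rack's front edge at floor height, axes as the rack
- ring: White moulded ring, 64 across, 18 high, 0.02 to 0.04 kg, lying flat on the roof of the plate rack (42.5 above the bench) with the notched edge up; origin in the centre of its underside
- syringe_stand: Bystander: adhesive syringe leaning in a weighted round stand, 87 x 102 x 177 high; origin under its centre
- pump_bottle: Bystander: white square solvent bottle with a pump dish, 65 x 66 x 144 high; origin under its centre
- swab_pot: Bystander: small pot of swabs, 62 x 65 x 99 high; origin under its centre
- lever_press: Obstacle: the arbor press behind and left of the fixture, fixed. Its base (50 to 75 high) has its nearest corner at x = 530, y = 127 mm and reaches left to y = 294 mm; its head (355 to 490 high) comes forward to x = 554 mm at y = 155 mm; its lever slants up towards the robot above 550 mm. The robot's side of x = 520 mm is clear of it

How it is judged:
By the outcome, as a careful person would: the job done as asked, in the order asked, and still so for the second after the job is handed in, with the robot touching nothing.
It also fails if it takes over 61 s, if anything falls off the work surface, if the arm or the gripper's body presses on something with over 40 N, if the wrist force passes 120 N, or if a joint passes its speed limit or range.

## Working session

There is one attempt and no reset: what is moved stays moved. The work goes in short steps, Python scripts to look and compute and a tool call to move; the robot and the scene stay as the last step left them, time stands still between calls to the robot, and variables do not carry over. Pictures are saved under pics/ and viewed, at most 11 in all, crops included, and the job is handed in when it is done.

Besides the shell and the picture viewer there is one more tool, called after ">>>" as name(argument=value, ...) on one line, values as JSON. move_arm: Moves the arm, as the interface text tells. Its arguments: {"type":"object","properties":{"increments":{"type":"array"}},"required":["increments"]}

```bash
ls; mkdir -p pics; cat > h.py <<'E'
from rig import bot
import numpy as np, cv2
def T(name,st=None):
    m=bot.camera_model(name)
    if name=="wrist":
        st=st or bot.read_state(); W=np.eye(4); W[:3,:3]=np.array(st["tcp_rot"]); W[:3,3]=st["position"]
        return np.array(m["intrinsics"]), W@np.array(m["tool_from_camera"])
    M=np.eye(4); M[:3,:3]=cv2.Rodrigues(np.array(m["rvec"],float))[0]; M[:3,3]=np.ravel(m["tvec"])
    return np.array(m["intrinsics"]), np.linalg.inv(M)
def cloud(d,K,X):
    v,u=np.mgrid[:d.shape[0],:d.shape[1]]
    p=np.stack([(u-K[0,2])/K[0,0]*d,(v-K[1,2])/K[1,1]*d,d],-1)
    return p@X[:3,:3].T+X[:3,3]
def pixz(u,v,z,K,X):
    r=X[:3,:3]@np.array([(u-K[0,2])/K[0,0],(v-K[1,2])/K[1,1],1]); return X[:3,3]+r*(z-X[2,3])/r[2]
def save(n,im): cv2.imwrite(f"pics/{n}.png",im[:,:,::-1])
E
python3 - <<'E'
from h import *
s=bot.read_state(); print(s["position"],s["tcp_rot"],s["opening"])
K,X=T("top"); im,d=bot.capture("top"); np.savez("top.npz",im=im,d=d,K=K,X=X); save("top",im)
print(X,K)
print(bot.camera_model("wrist"))
C=cloud(d,K,X)
for l in ["fixture","nest","pin_thick","pin_thin","guide_plate","hole_small","black_plate","plate_rack","rack_mouth","ring","syringe_stand","pump_bottle","swab_pot"]:
    for r in bot.spot_in(l,"top")[:2]: print(l,round(r["conf"],2),np.round(X[:3,:3]@r["at"]+X[:3,3],4))
E
```

```text
pics
[ 0.16896292 -0.60100131  0.22159582] [[ 9.62744706e-01  2.70411885e-01 -2.08087581e-04]
 [ 2.70411731e-01 -9.62742574e-01  2.05700471e-03]
 [ 3.55903748e-04 -2.03663972e-03 -9.99997863e-01]] 0.9962911559479448
[[ 0.00217979 -0.99801282  0.06297342  0.4819771 ]
 [-0.99993502 -0.00147069  0.01130443  0.06582667]
 [-0.01118935 -0.06299397 -0.99795118  0.92389351]
 [ 0.          0.          0.          1.        ]] [[348.58927615   0.         252.21306845]
 [  0.         348.58927615 190.91562427]
 [  0.           0.           1.        ]]
{'intrinsics': array([[301.02494919,   0.        , 254.37172288],
       [  0.        , 301.02494919, 192.07149964],
       [  0.        ,   0.        ,   1.        ]]), 'tool_from_camera': array([[-5.70521521e-04, -9.64278723e-01, -2.64889071e-01,
         7.19301235e-02],
       [ 9.99999406e-01, -3.04175763e-04, -1.04651719e-03,
        -7.47372453e-04],
       [ 9.28561426e-04, -2.64889510e-01,  9.64278323e-01,
        -1.62653712e-01],
       [ 0.00000000e+00,  0.00000000e+00,  0.00000000e+00,
         1.00000000e+00]])}
fixture 0.77 [0.4473 0.0152 0.0155]
nest 0.44 [0.5626 0.4104 0.0426]
pin_thick 0.79 [0.4449 0.0109 0.0137]
pin_thin 0.83 [0.4435 0.0162 0.0136]
guide_plate 0.81 [ 0.5374 -0.299   0.0167]
hole_small 0.97 [ 0.5414 -0.2964  0.0142]
black_plate 0.87 [ 0.5276 -0.2011  0.0141]
plate_rack 0.59 [ 0.626  -0.2458  0.0411]
rack_mouth 0.57 [ 0.6242 -0.2432  0.0416]
ring 0.55 [ 0.5948 -0.1944  0.0473]
syringe_stand 0.9 [ 0.6174 -0.0108  0.0824]
pump_bottle 0.85 [0.4672 0.2514 0.1151]
pump_bottle 0.37 [0.4434 0.0124 0.0127]
swab_pot 0.87 [0.5623 0.4125 0.0468]
```

View pics/top.png

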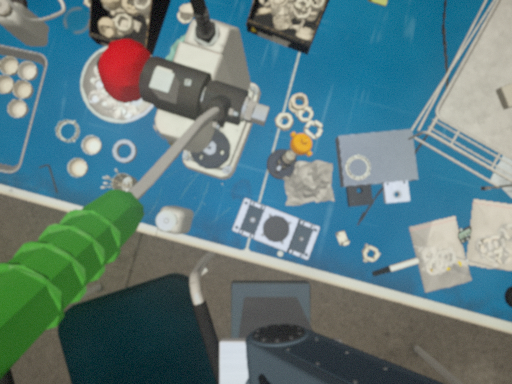

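The top view shows the fixture near (277,228) and the rack at (378,157) with the ring at (357,167). The bright plate is in the right bay at (397,191), the black plate in the left bay at (359,195), and the wire rack is to the right.

```bash
python3 - <<'E'
from h import *
z=np.load("top.npz"); K,X,d,im=z["K"],z["X"],z["d"],z["im"]; C=cloud(d,K,X)
def rect(m,n):
    m=cv2.morphologyEx(m.astype(np.uint8),cv2.MORPH_OPEN,np.ones((3,3)))
    k,l,s,_=cv2.connectedComponentsWithStats(m); i=1+np.argmax(s[1:,4])
    p=C[l==i][:,:2].astype(np.float32)*1000
    print(n,len(p),[np.round(a,1) for a in cv2.minAreaRect(p)[:2]],cv2.minAreaRect(p)[2])
box=lambda a,b,c,e:(C[...,0]>a)&(C[...,0]<b)&(C[...,1]>c)&(C[...,1]<e)&(d>0)
Z=C[...,2]
rect(box(.53,.72,-.36,-.13)&(Z>.034)&(Z<.068),"roof")
rect(box(.33,.53,-.12,.15)&(Z>.005),"fix")
rect(box(.33,.53,-.12,.15)&(Z>.026)&(Z<.045),"pads")
print("wire",[np.round(C[v,u],3) for u,v in [(413,140),(430,120),(500,185),(440,150),(470,172)]])
a=cv2.resize(im[180:270,215:335],None,fx=6,fy=6,interpolation=cv2.INTER_CUBIC); save("fix",a)
E
```

```text
roof 3785 [array([ 625.9, -243.8]), array([130.6, 189.9])] 5.503229141235352
fix 11355 [array([479.1, 139.8]), array([ 20.3, 102. ])] 89.18810272216797
pads 465 [array([419.1, -48.2]), array([42.2, 85.9])] 68.50559997558594
wire [array([ 0.668, -0.334,  0.041]), array([ 0.731, -0.398,  0.001]), array([ 0.551, -0.526,  0.073]), array([ 0.649, -0.421,  0.004]), array([ 0.591, -0.499,  0.001])]
```

View pics/fix.png

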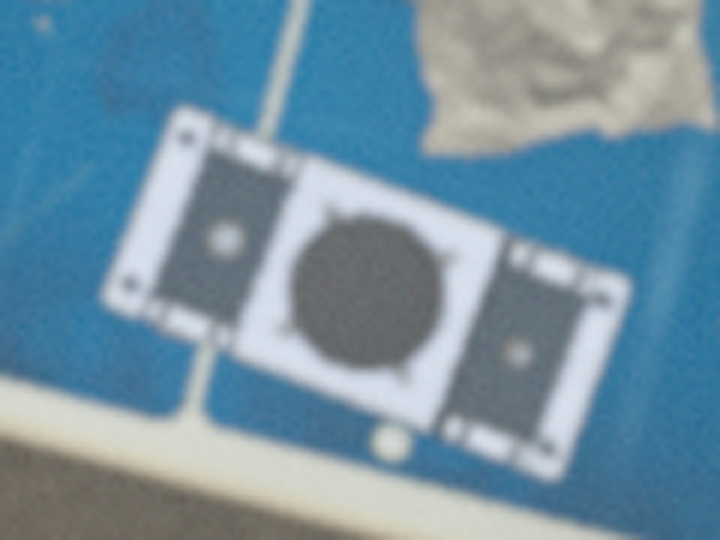

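The crop shows the thick pin on the left pad (225,238) and the thin one on the right (518,352), so fixture +x points to world +y at about 68.5° yaw. The rack yaw is about 5.5°. I'll plan the approach to the ring.

```bash
cat >> h.py <<'E'
import math
def plan(wps,s=None):
    """wps: list of (x,y,z mm, psi deg, rows, grip) -> prints calls"""
    s=s or bot.read_state(); R=np.array(s["tcp_rot"]); p=np.array(s["position"])*1000; psi=math.degrees(math.atan2(R[1,0],R[0,0]))
    print("from",np.round(p,1),round(psi,2),"t",s["time_s"])
    out=[]
    for x,y,z,ps,n,g in wps:
        q=np.array([x,y,z],float); dp=(q-p)/n; dr=-math.radians(ps-psi)/n
        for i in range(n):
            a=R.T@dp; a=np.round(a,1); r=round(dr,4)
            out.append('{"xyz":[%g,%g,%g],"roll":%g,"grip":%g}'%(*(a+0.0),r,g))
            c,t=math.cos(r),math.sin(r); R=R@np.array([[c,-t,0],[t,c,0],[0,0,1]])
        p=q; psi=ps
    for i in range(0,len(out),5): print("["+",".join(out[i:i+5])+"]")
E
python3 -c "
from h import *
plan([(595,-194,160,68.5,16,100)])"
```

```text
from [ 169.  -601.7  222.6] 15.69 t 0.7
[{"xyz":[32.5,-17.3,3.9],"roll":-0.0576,"grip":100},{"xyz":[33.5,-15.4,3.9],"roll":-0.0576,"grip":100},{"xyz":[34.3,-13.5,3.9],"roll":-0.0576,"grip":100},{"xyz":[35,-11.5,3.9],"roll":-0.0576,"grip":100},{"xyz":[35.6,-9.4,3.9],"roll":-0.0576,"grip":100}]
[{"xyz":[36.1,-7.4,3.9],"roll":-0.0576,"grip":100},{"xyz":[36.5,-5.3,3.9],"roll":-0.0576,"grip":100},{"xyz":[36.7,-3.2,3.9],"roll":-0.0576,"grip":100},{"xyz":[36.8,-1.1,3.9],"roll":-0.0576,"grip":100},{"xyz":[36.8,1.1,3.9],"roll":-0.0576,"grip":100}]
[{"xyz":[36.7,3.2,3.9],"roll":-0.0576,"grip":100},{"xyz":[36.5,5.3,3.9],"roll":-0.0576,"grip":100},{"xyz":[36.1,7.4,3.9],"roll":-0.0576,"grip":100},{"xyz":[35.6,9.4,3.9],"roll":-0.0576,"grip":100},{"xyz":[35,11.5,3.9],"roll":-0.0576,"grip":100}]
[{"xyz":[34.3,13.5,3.9],"roll":-0.0576,"grip":100}]
```

>>> move_arm(increments=[{"xyz": [32.5,-17.3,3.9],"roll": -0.0576,"grip": 100},{"xyz": [33.5,-15.4,3.9],"roll": -0.0576,"grip": 100},{"xyz": [34.3,-13.5,3.9],"roll": -0.0576,"grip": 100},{"xyz": [35,-11.5,3.9],"roll": -0.0576,"grip": 100},{"xyz": [35.6,-9.4,3.9],"roll": -0.0576,"grip": 100}])

```text
time_s: 1.12
position: [0.303, -0.4732, 0.203]
tcp_rot: [[0.845, 0.534, 0.0], [0.534, -0.845, -0.0], [0.0, 0.0, -1.0]]
force: [1.2, -0.4, 0.7]
opening: 0.999
grasp_force: 0.0
```

>>> move_arm(increments=[{"xyz": [36.1,-7.4,3.9],"roll": -0.0576,"grip": 100},{"xyz": [36.5,-5.3,3.9],"roll": -0.0576,"grip": 100},{"xyz": [36.7,-3.2,3.9],"roll": -0.0576,"grip": 100},{"xyz": [36.8,-1.1,3.9],"roll": -0.0576,"grip": 100},{"xyz": [36.8,1.1,3.9],"roll": -0.0576,"grip": 100}])

```text
time_s: 1.53
position: [0.4364, -0.3457, 0.1836]
tcp_rot: [[0.658, 0.753, 0.0], [0.753, -0.658, -0.0], [-0.0, 0.001, -1.0]]
force: [0.2, -0.4, 0.4]
opening: 0.997
grasp_force: 0.0
```

>>> move_arm(increments=[{"xyz": [36.7,3.2,3.9],"roll": -0.0576,"grip": 100},{"xyz": [36.5,5.3,3.9],"roll": -0.0576,"grip": 100},{"xyz": [36.1,7.4,3.9],"roll": -0.0576,"grip": 100},{"xyz": [35.6,9.4,3.9],"roll": -0.0576,"grip": 100},{"xyz": [35,11.5,3.9],"roll": -0.0576,"grip": 100}])

```text
time_s: 1.95
position: [0.5696, -0.2182, 0.164]
tcp_rot: [[0.417, 0.909, 0.0], [0.909, -0.417, -0.0], [-0.0, 0.0, -1.0]]
force: [0.5, -0.9, -0.6]
opening: 1.004
grasp_force: 0.0
```

>>> move_arm(increments=[{"xyz": [34.3,13.5,3.9],"roll": -0.0576,"grip": 100},{"xyz": [0,0,0],"roll": 0,"grip": 100},{"xyz": [0,0,0],"roll": 0,"grip": 100}])

```text
time_s: 2.2
position: [0.596, -0.1923, 0.1598]
tcp_rot: [[0.363, 0.932, -0.0], [0.932, -0.363, -0.0], [-0.0, -0.0, -1.0]]
force: [-0.8, -0.5, -0.6]
opening: 0.999
grasp_force: 0.0
```

```bash
python3 - <<'E'
from h import *
K,X=T("wrist"); im,d=bot.capture("wrist"); save("w1",im); np.savez("w1.npz",im=im,d=d,K=K,X=X)
C=cloud(d,K,X)*1000; C[d==0]=0
s=bot.read_state(); print(np.round(s["position"],4),np.round(s["tcp_rot"],3),s["time_s"])
r=bot.trace("ring","wrist")
for q in r[:2]:
    m=q["mask"]; p=C[m&(C[...,2]>54)]; print(q["conf"],m.sum(),len(p))
    (c,rad)=cv2.minEnclosingCircle(p[:,:2].astype(np.float32)); print("circle",c,rad,np.median(p,0),np.percentile(p[:,2],[5,50,95]))
E
```

```text
[ 0.595  -0.1935  0.1599] [[ 0.365  0.931 -0.001]
 [ 0.931 -0.365 -0.   ]
 [-0.    -0.001 -1.   ]] 2.25
0.81 1504 472
circle (597.188232421875, -191.581298828125) 29.00432777404785 [ 598.30178464 -191.09830711   55.90429433] [54.25003171 55.90429433 60.10594251]
```

View pics/w1.png

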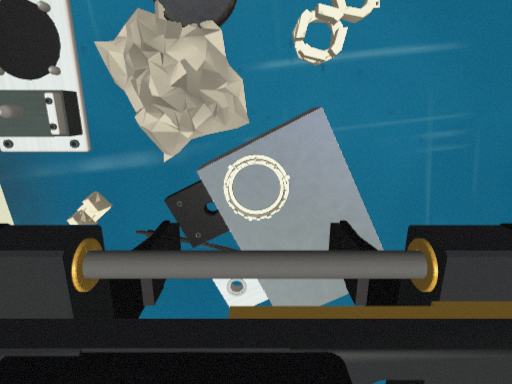

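The wrist view shows the ring whole at (257,187) on the roof, the fingers at rows 230–300, and the plates sticking out at (200,212) and (237,287). I'll fit the ring's outer rim.

```bash
python3 - <<'E'
from h import *
z=np.load("w1.npz"); K,X,im,d=z["K"],z["X"],z["im"],z["d"]
hsv=cv2.cvtColor(im,cv2.COLOR_RGB2HSV)
m=((im[...,0].astype(int)-im[...,2]>8)&(im[...,0]>150)).astype(np.uint8); m[:, :205]=0; m[:,305:]=0; m[:135]=0; m[240:]=0
cs,_=cv2.findContours(m,cv2.RETR_EXTERNAL,cv2.CHAIN_APPROX_NONE)
c=cv2.convexHull(np.vstack([c for c in cs if len(c)>15]))[:,0]
for h in (60.5,51):
    P=np.array([pixz(u,v,h/1000,K,X)[:2]*1000 for u,v in c],np.float32); print(h,cv2.minEnclosingCircle(P),cv2.fitEllipse(P))
C=cloud(d,K,X)*1000
print("roof z",[np.round(C[v,u],1) for u,v in [(257,187),(300,140),(330,200),(300,250)]])
K,X=T("wrist"); c=np.linalg.inv(X)@np.r_[bot.read_state()["position"],1]; print("tcp px",K@c[:3]/c[2])
E
```

```text
60.5 ((598.0525512695312, -187.7813720703125), 31.456422805786133) ((598.1263427734375, -187.661865234375), (59.501441955566406, 60.69924545288086), 162.67495727539062)
51 ((597.1865844726562, -190.07594299316406), 32.59744644165039) ((597.2630004882812, -189.9521026611328), (61.65980529785156, 62.90105438232422), 162.6751708984375)
roof z [array([ 598. , -191.5,   44.2]), array([ 650.7, -164.6,   43.2]), array([ 659.1, -229.8,   42.4]), array([ 614.6, -269.9,   41.7])]
tcp px [255.77316419 238.41425968   1.        ]
```

```bash
python3 -c "
from h import *
plan([(597.5,-190.3,75,68.5,3,100),(597.5,-190.3,47,68.5,2,100)])"
```

```text
from [ 594.5 -194.4  160. ] 68.49 t 2.3
[{"xyz":[1.6,0.4,28.3],"roll":-0.0001,"grip":100},{"xyz":[1.6,0.4,28.3],"roll":-0.0001,"grip":100},{"xyz":[1.6,0.5,28.3],"roll":-0.0001,"grip":100},{"xyz":[0,0,14],"roll":-0,"grip":100},{"xyz":[0,0,14],"roll":-0,"grip":100}]
```

>>> move_arm(increments=[{"xyz": [1.6,0.4,28.3],"roll": 0,"grip": 100},{"xyz": [1.6,0.4,28.3],"roll": 0,"grip": 100},{"xyz": [1.6,0.5,28.3],"roll": 0,"grip": 100},{"xyz": [0,0,14],"roll": 0,"grip": 100},{"xyz": [0,0,14],"roll": 0,"grip": 100}])

```text
time_s: 2.72
position: [0.5961, -0.1915, 0.0459]
tcp_rot: [[0.369, 0.929, -0.002], [0.929, -0.369, 0.001], [-0.0, -0.002, -1.0]]
force: [0.0, 0.2, -0.1]
opening: 1.003
grasp_force: 0.0
```

>>> move_arm(increments=[{"xyz": [0,0,0],"roll": 0,"grip": 100},{"xyz": [0,0,0],"roll": 0,"grip": 0},{"xyz": [0,0,0],"roll": 0,"grip": 0},{"xyz": [0,0,0],"roll": 0,"grip": 0},{"xyz": [0,0,0],"roll": 0,"grip": 0}])

```text
time_s: 3.13
position: [0.5986, -0.1909, 0.0486]
tcp_rot: [[0.367, 0.93, 0.002], [0.93, -0.367, -0.001], [-0.0, 0.002, -1.0]]
force: [0.5, -0.1, 0.4]
opening: 0.779
grasp_force: 0.0
```

>>> move_arm(increments=[{"xyz": [0,0,0],"roll": 0,"grip": 0},{"xyz": [0,0,0],"roll": 0,"grip": 0}])

```text
time_s: 3.3
position: [0.5984, -0.1904, 0.0481]
tcp_rot: [[0.367, 0.93, 0.001], [0.93, -0.367, -0.001], [-0.0, 0.002, -1.0]]
force: [-0.8, -0.9, 1.4]
opening: 0.654
grasp_force: 29.1
```

```bash
python3 -c "
from h import *
plan([(597.5,-190.3,150,68.5,4,0),(420,-45,150,68.5,8,0),(420,-45,150,68.5,2,0)])"
```

```text
from [ 598.4 -190.4   48.1] 68.5 t 3.3
[{"xyz":[-0.1,-0.2,-25.5],"roll":-0,"grip":0},{"xyz":[-0.1,-0.2,-25.5],"roll":-0,"grip":0},{"xyz":[-0.1,-0.2,-25.5],"roll":-0,"grip":0},{"xyz":[-0.1,-0.2,-25.5],"roll":-0,"grip":0},{"xyz":[8.8,-27.3,0],"roll":-0,"grip":0}]
[{"xyz":[8.8,-27.3,0],"roll":-0,"grip":0},{"xyz":[8.8,-27.3,0],"roll":-0,"grip":0},{"xyz":[8.8,-27.3,0],"roll":-0,"grip":0},{"xyz":[8.8,-27.3,0],"roll":-0,"grip":0},{"xyz":[8.8,-27.3,0],"roll":-0,"grip":0}]
[{"xyz":[8.8,-27.3,0],"roll":-0,"grip":0},{"xyz":[8.8,-27.3,0],"roll":-0,"grip":0},{"xyz":[0,0,0],"roll":-0,"grip":0},{"xyz":[0,0,0],"roll":-0,"grip":0}]
```

>>> move_arm(increments=[{"xyz": [0,0,-25.5],"roll": 0,"grip": 0},{"xyz": [0,0,-25.5],"roll": 0,"grip": 0},{"xyz": [0,0,-25.5],"roll": 0,"grip": 0},{"xyz": [0,0,-25.5],"roll": 0,"grip": 0},{"xyz": [8.8,-27.3,0],"roll": 0,"grip": 0}])

```text
time_s: 3.72
position: [0.584, -0.1773, 0.1556]
tcp_rot: [[0.368, 0.93, 0.018], [0.93, -0.368, -0.01], [-0.003, 0.02, -1.0]]
force: [2.0, -0.7, 0.1]
opening: 0.65
grasp_force: 28.8
```

>>> move_arm(increments=[{"xyz": [8.8,-27.3,0],"roll": 0,"grip": 0},{"xyz": [8.8,-27.3,0],"roll": 0,"grip": 0},{"xyz": [8.8,-27.3,0],"roll": 0,"grip": 0},{"xyz": [8.8,-27.3,0],"roll": 0,"grip": 0},{"xyz": [8.8,-27.3,0],"roll": 0,"grip": 0}])

```text
time_s: 4.13
position: [0.4638, -0.0801, 0.1496]
tcp_rot: [[0.367, 0.93, 0.001], [0.93, -0.367, -0.0], [0.0, 0.001, -1.0]]
force: [0.1, 0.9, -1.0]
opening: 0.655
grasp_force: 28.8
```

>>> move_arm(increments=[{"xyz": [8.8,-27.3,0],"roll": 0,"grip": 0},{"xyz": [8.8,-27.3,0],"roll": 0,"grip": 0},{"xyz": [0,0,0],"roll": 0,"grip": 0},{"xyz": [0,0,0],"roll": 0,"grip": 0}])

```text
time_s: 4.47
position: [0.4192, -0.0434, 0.1496]
tcp_rot: [[0.365, 0.931, -0.001], [0.931, -0.365, 0.0], [-0.0, -0.001, -1.0]]
force: [1.0, 0.1, -0.6]
opening: 0.656
grasp_force: 28.8
```

```bash
python3 - <<'E'
from h import *
K,X=T("wrist"); im,d=bot.capture("wrist"); save("w2",im); np.savez("w2.npz",im=im,d=d,K=K,X=X)
s=bot.read_state(); print(np.round(s["position"],4),s["opening"],s["grasp_force"],s["time_s"])
for l in ["nest","pin_thick","pin_thin","ring"]:
    for r in bot.spot_in(l,"wrist")[:2]: print(l,round(r["conf"],2),np.round(X[:3,:3]@r["at"]+X[:3,3],4))
E
```

```text
[ 0.4212 -0.0446  0.1498] 0.6545189792227992 28.79774749511853 4.5167
nest 0.58 [0.4468 0.0369 0.0121]
pin_thick 0.74 [0.4423 0.042  0.0126]
pin_thin 0.62 [0.4466 0.0355 0.014 ]
ring 0.79 [ 0.4236 -0.0306  0.1517]
```

View pics/w2.png

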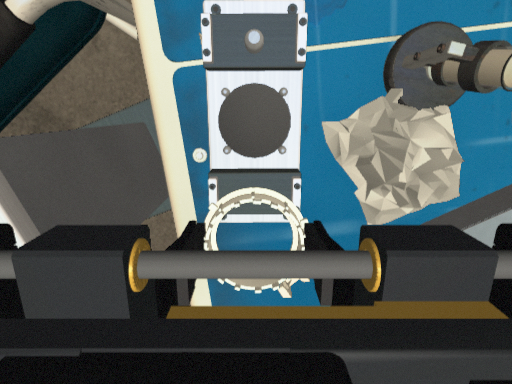

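The view shows the ring held level at (256,240). The nest's black seat is at (255,120), the dowels at (225,92), (284,92), (226,150) and (285,150), and the thick pin at (254,39). Next is a precise fit.

```bash
python3 - <<'E'
from h import *
z=np.load("w2.npz"); K,X,im,d=z["K"],z["X"],z["im"],z["d"]
g=cv2.cvtColor(im,cv2.COLOR_RGB2GRAY)
m=(g<110).astype(np.uint8); mm=np.zeros_like(m); mm[80:162,208:300]=m[80:162,208:300]
mm=cv2.morphologyEx(mm,cv2.MORPH_OPEN,np.ones((9,9)))
c=max(cv2.findContours(mm,0,cv2.CHAIN_APPROX_NONE)[0],key=len)[:,0]
P=np.array([pixz(u,v,.012,K,X)[:2]*1000 for u,v in c],np.float32); e=cv2.fitEllipse(P); print("nest",e,cv2.minEnclosingCircle(P))
D=np.array([pixz(u,v,.020,K,X)[:2]*1000 for u,v in [(225,92),(284,92),(226,150),(285,150)]]); print("dowels mean",D.mean(0),D)
a=D[0]-D[2]+D[1]-D[3]; print("yaw",np.degrees(np.arctan2(a[1],a[0])))
# base left/right edges in rows 80..160 (bright) at z=.010
L=[];R=[]
for v in range(80,160,4):
    row=g[v].astype(int); xs=np.where(row[190:320]>170)[0]+190; xs=[x for x in xs if x>203]
    L.append(pixz(min(xs),v,.01,K,X)[:2]*1000); R.append(pixz(max(xs),v,.01,K,X)[:2]*1000)
for E in (L,R):
    q=cv2.fitLine(np.array(E,np.float32),cv2.DIST_HUBER,0,.01,.01).ravel(); print("edge yaw",np.degrees(np.arctan2(q[1],q[0]))%180,q[2:])
# ring
r=bot.trace("ring","wrist")[0]["mask"]
c=cv2.convexHull(np.argwhere(r)[:,::-1].astype(np.int32))[:,0]; c=c[c[:,1]<250]
for h in (.162,.15):
    P=np.array([pixz(u,v,h,K,X)[:2]*1000 for u,v in c],np.float32); 
    A=np.c_[2*P,np.ones(len(P))]; q=np.linalg.lstsq(A,(P**2).sum(1),rcond=None)[0]; print("ring",h,q[:2],np.sqrt(q[2]+q[:2]@q[:2]))
C=cloud(d,K,X)*1000
for n,(u,v) in dict(seat=(255,120),base=(215,110),padL=(225,45),pin=(254,39),ringtop=(256,192)).items(): print(n,np.round(C[v,u],1))
s=bot.read_state();print(np.round(X[:3,3],4))
E
```

```text
nest ((440.46502685546875, 14.754525184631348), (68.64859008789062, 68.71588134765625), 95.8901596069336) ((440.7327575683594, 14.522696495056152), 35.67528533935547)
dowels mean [441.28090502  14.1344506 ] [[ 4.25269560e+02  4.91323227e+01]
 [ 4.75925388e+02  2.92198334e+01]
 [ 4.05347505e+02 -4.56796467e-01]
 [ 4.58581167e+02 -2.13575572e+01]]
yaw 69.59262146754172
edge yaw 68.45724 [402.27036   39.764046]
edge yaw 69.01983 [ 4.8272382e+02 -4.5942754e-01]
ring 0.162 [420.24253285 -37.86290954] 28.74276597726635
ring 0.15 [418.23972503 -42.82526753] 31.038750091171718
seat [441.8  15.4  12.2]
base [409.2  38.2  10.5]
padL [440.9  82.7  34.2]
pin [463.8  73.5  57.4]
ringtop [429.3 -18.  146.9]
[0.4453 0.0243 0.3122]
```

```bash
python3 - <<'E'
from h import *
z=np.load("w2.npz"); K,X,im,d=z["K"],z["X"],z["im"],z["d"]
C=cloud(d,K,X)*1000; g=cv2.cvtColor(im,cv2.COLOR_RGB2GRAY)
t=np.array([421.2,-44.6]); ax=np.array([.366,.9306]); ay=np.array([.9306,-.366])
near=(C[...,2]>135)&(C[...,2]<172)&(d>0); near[:, :195]=0; near[:,315:]=0
q=C[near]; a=(q[:,:2]-t)@ax; b=(q[:,:2]-t)@ay
for lo in range(135,172,4):
    k=(q[:,2]>=lo)&(q[:,2]<lo+4)
    if k.sum()>5: print(lo,k.sum(),np.percentile(a[k],[0,5,50,95,100]).round(1),np.percentile(b[k],[0,5,95,100]).round(1))
# column profile through centre
for u in (250,256,262):
    print([(v,np.round([(C[v,u,:2]-t)@ax,C[v,u,2]],1).tolist()) for v in range(182,216,3)])
save("ringc",cv2.resize(im[170:310,180:335],None,fx=5,fy=4,interpolation=cv2.INTER_CUBIC)[:600])
E
```

```text
143 597 [-28.1  -4.7  21.6  29.3  30. ] [-32.9 -29.6  22.3  27.1]
147 839 [-27.9 -26.8  11.6  27.8  30.2] [-36.1 -29.5  24.9  30.9]
151 491 [-27.9 -27.2  10.1  26.7  28.1] [-36.9 -32.3  26.5  30.7]
155 889 [-29.1 -27.4  10.   26.4  28.4] [-36.2 -31.4  25.3  30. ]
159 437 [-29.5 -27.    9.6  25.3  26.9] [-35.5 -31.6  25.5  29.3]
163 86 [-18.1   1.    9.   10.5  10.9] [-34.5 -33.7  27.8  28.5]
167 78 [ 1.5  2.7  8.5 10.7 10.8] [-33.9 -33.3  27.1  27.7]
171 12 [ 5.2  6.9 10.1 10.8 10.8] [-33.2 -32.9  26.8  27.1]
[(182, [7.1, 35.5]), (185, [4.0, 34.8]), (188, [29.8, 145.9]), (191, [28.2, 146.3]), (194, [27.1, 148.8]), (197, [27.1, 154.9]), (200, [25.9, 156.6]), (203, [-14.0, 34.3]), (206, [-17.0, 34.5]), (209, [-20.2, 34.1]), (212, [-23.2, 34.5]), (215, [-34.7, 10.8])]
[(182, [6.9, 34.7]), (185, [3.8, 33.8]), (188, [29.8, 145.9]), (191, [28.5, 147.4]), (194, [27.0, 148.4]), (197, [26.6, 153.3]), (200, [26.4, 158.0]), (203, [25.2, 159.8]), (206, [-17.0, 34.4]), (209, [-20.2, 34.2]), (212, [-23.1, 34.6]), (215, [-35.2, 9.5])]
[(182, [6.9, 34.4]), (185, [4.2, 35.6]), (188, [29.8, 145.7]), (191, [28.6, 147.7]), (194, [26.8, 147.9]), (197, [26.7, 153.4]), (200, [26.2, 157.3]), (203, [-13.7, 35.2]), (206, [-17.0, 34.4]), (209, [-19.8, 35.2]), (212, [-23.5, 33.6]), (215, [-34.9, 10.3])]
```

View pics/ringc.png

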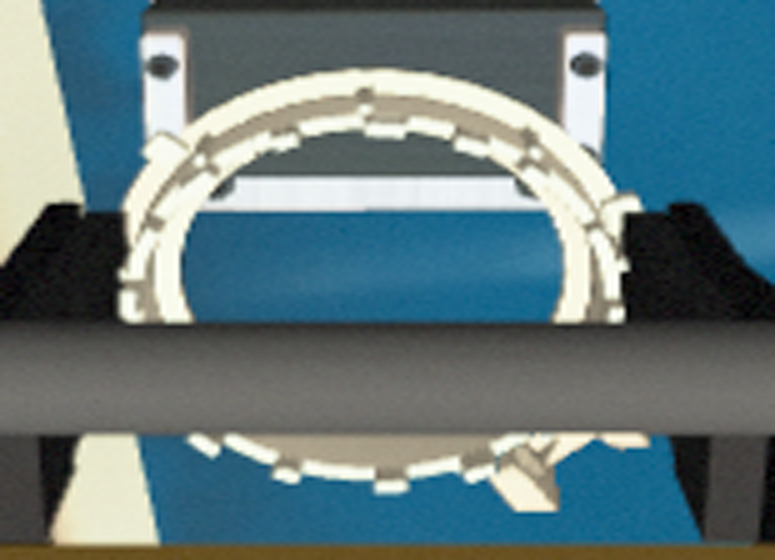

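The ring is centred in the fingers to within 1 mm. It has a flange of about r 30 with small tabs, is gripped on its wall, and its underside is about 5.6 mm below the TCP. The nest is at (441, 14.5) with yaw 68.7°.

```bash
python3 -c "
from h import *
plan([(441.5,14.4,80,68.7,4,0),(441.5,14.4,30,68.7,3,0),(441.5,14.4,20.5,68.7,2,0)])"
```

```text
from [421.7 -45.4 149.3] 68.46 t 4.7667
[{"xyz":[15.7,-0.9,17.3],"roll":-0.0011,"grip":0},{"xyz":[15.7,-0.9,17.3],"roll":-0.0011,"grip":0},{"xyz":[15.7,-0.9,17.3],"roll":-0.0011,"grip":0},{"xyz":[15.7,-0.9,17.3],"roll":-0.0011,"grip":0},{"xyz":[0,0,16.7],"roll":-0,"grip":0}]
[{"xyz":[0,0,16.7],"roll":-0,"grip":0},{"xyz":[0,0,16.7],"roll":-0,"grip":0},{"xyz":[0,0,4.7],"roll":-0,"grip":0},{"xyz":[0,0,4.7],"roll":-0,"grip":0}]
```

>>> move_arm(increments=[{"xyz": [15.7,-0.7,17.3],"roll": -0.001,"grip": 0},{"xyz": [15.7,-0.7,17.3],"roll": -0.001,"grip": 0},{"xyz": [15.7,-0.7,17.3],"roll": -0.001,"grip": 0},{"xyz": [15.7,-0.7,17.3],"roll": -0.001,"grip": 0},{"xyz": [0,0,16.7],"roll": 0,"grip": 0}])

```text
time_s: 5.18
position: [0.4424, 0.0161, 0.0624]
tcp_rot: [[0.362, 0.932, 0.002], [0.932, -0.362, 0.0], [0.001, 0.002, -1.0]]
force: [-0.6, -0.4, -0.1]
opening: 0.652
grasp_force: 28.8
```

>>> move_arm(increments=[{"xyz": [0,0,16.7],"roll": 0,"grip": 0},{"xyz": [0,0,11.7],"roll": 0,"grip": 0},{"xyz": [0,0,0],"roll": 0,"grip": 0}])

```text
time_s: 5.43
position: [0.4404, 0.0148, 0.0329]
tcp_rot: [[0.363, 0.932, -0.004], [0.932, -0.363, 0.001], [-0.001, -0.004, -1.0]]
force: [0.2, -0.8, 0.8]
opening: 0.651
grasp_force: 28.8
```

>>> move_arm(increments=[{"xyz": [0,0,0],"roll": 0,"grip": 0}])

```text
time_s: 5.52
position: [0.441, 0.0146, 0.0343]
tcp_rot: [[0.363, 0.932, -0.001], [0.932, -0.363, 0.0], [-0.0, -0.001, -1.0]]
force: [-0.0, 0.9, -0.6]
opening: 0.656
grasp_force: 28.8
```

>>> move_arm(increments=[{"xyz": [0,0,0],"roll": 0,"grip": 0}])

```text
time_s: 5.6
position: [0.4415, 0.0146, 0.0352]
tcp_rot: [[0.363, 0.932, 0.001], [0.932, -0.363, -0.0], [0.0, 0.001, -1.0]]
force: [0.7, -0.2, 0.1]
opening: 0.657
grasp_force: 28.8
```

>>> move_arm(increments=[{"xyz": [0,0,5],"roll": 0,"grip": 0},{"xyz": [0,0,4.5],"roll": 0,"grip": 0},{"xyz": [0,0,3],"roll": 0,"grip": 0},{"xyz": [0,0,0],"roll": 0,"grip": 0}])

```text
time_s: 5.93
position: [0.4407, 0.0149, 0.0221]
tcp_rot: [[0.363, 0.932, -0.001], [0.932, -0.363, 0.0], [-0.0, -0.001, -1.0]]
force: [-0.5, 0.5, 0.0]
opening: 0.659
grasp_force: 28.8
```

>>> move_arm(increments=[{"xyz": [0,0,1.5],"roll": 0,"grip": 0},{"xyz": [0,0,0],"roll": 0,"grip": 0}])

```text
time_s: 6.1
position: [0.4408, 0.0149, 0.0208]
tcp_rot: [[0.363, 0.932, -0.0], [0.932, -0.363, 0.0], [-0.0, -0.0, -1.0]]
force: [0.4, -0.8, -0.1]
opening: 0.652
grasp_force: 28.8
```

>>> move_arm(increments=[{"xyz": [0,0,1.5],"roll": 0,"grip": 0},{"xyz": [0,0,0],"roll": 0,"grip": 0}])

```text
time_s: 6.27
position: [0.4409, 0.0149, 0.0193]
tcp_rot: [[0.363, 0.932, -0.0], [0.932, -0.363, 0.0], [-0.0, -0.0, -1.0]]
force: [0.3, 0.6, -0.3]
opening: 0.653
grasp_force: 28.8
```

>>> move_arm(increments=[{"xyz": [0,0,1],"roll": 0,"grip": 0},{"xyz": [0,0,0],"roll": 0,"grip": 0}])

```text
time_s: 6.43
position: [0.4409, 0.0149, 0.0184]
tcp_rot: [[0.363, 0.932, -0.0], [0.932, -0.363, 0.0], [-0.0, -0.0, -1.0]]
force: [0.5, -0.8, 0.5]
opening: 0.655
grasp_force: 28.8
```

>>> move_arm(increments=[{"xyz": [0,0,0.7],"roll": 0,"grip": 0},{"xyz": [0,0,0],"roll": 0,"grip": 0}])

```text
time_s: 6.6
position: [0.4409, 0.0149, 0.0177]
tcp_rot: [[0.363, 0.932, -0.0], [0.932, -0.363, 0.0], [-0.0, -0.0, -1.0]]
force: [-0.1, 0.0, 0.2]
opening: 0.654
grasp_force: 28.8
```

>>> move_arm(increments=[{"xyz": [0,0,0.5],"roll": 0,"grip": 0},{"xyz": [0,0,0],"roll": 0,"grip": 90},{"xyz": [0,0,0],"roll": 0,"grip": 100},{"xyz": [0,0,0],"roll": 0,"grip": 100},{"xyz": [0,0,0],"roll": 0,"grip": 100}])

```text
time_s: 7.02
position: [0.4409, 0.0149, 0.0172]
tcp_rot: [[0.363, 0.932, 0.0], [0.932, -0.363, -0.0], [0.0, 0.0, -1.0]]
force: [-0.9, -0.4, -0.7]
opening: 0.873
grasp_force: 0.0
```

>>> move_arm(increments=[{"xyz": [0,0,0],"roll": 0,"grip": 100},{"xyz": [0,0,-15],"roll": 0,"grip": 100},{"xyz": [0,0,-30],"roll": 0,"grip": 100},{"xyz": [0,0,-35],"roll": 0,"grip": 100},{"xyz": [-15,0,-35],"roll": 0,"grip": 100}])

```text
time_s: 7.43
position: [0.4353, 0.002, 0.1331]
tcp_rot: [[0.361, 0.933, -0.001], [0.933, -0.361, 0.001], [0.0, -0.002, -1.0]]
force: [0.8, -0.3, -0.1]
opening: 0.992
grasp_force: 0.0
```

>>> move_arm(increments=[{"xyz": [-30,0,-15],"roll": 0,"grip": 100},{"xyz": [0,0,0],"roll": 0,"grip": 100},{"xyz": [0,0,0],"roll": 0,"grip": 100}])

```text
time_s: 7.68
position: [0.4249, -0.028, 0.1482]
tcp_rot: [[0.366, 0.931, 0.003], [0.931, -0.366, -0.001], [0.0, 0.003, -1.0]]
force: [0.7, 0.8, -0.6]
opening: 1.001
grasp_force: 0.0
```

```bash
python3 - <<'E'
from h import *
K,X=T("wrist"); im,d=bot.capture("wrist"); save("w3",im); np.savez("w3.npz",im=im,d=d,K=K,X=X)
s=bot.read_state(); print(np.round(s["position"],4),s["time_s"])
C=cloud(d,K,X)*1000
m=bot.trace("ring","wrist")[0]["mask"]; p=C[m]; print(np.percentile(p,[2,50,98],axis=0).round(1))
hi=p[p[:,2]>27]; 
A=np.c_[hi[:,:2],np.ones(len(hi))]; q=np.linalg.lstsq(A,hi[:,2],rcond=None)[0]; print("tilt",q,len(hi), cv2.minEnclosingCircle(hi[:,:2].astype(np.float32)))
E
```

```text
[ 0.4243 -0.0272  0.1473] 7.7333Traceback (most recent call last):
  File "<stdin>", line 5, in <module>
IndexError: list index out of range
```

View pics/w3.png

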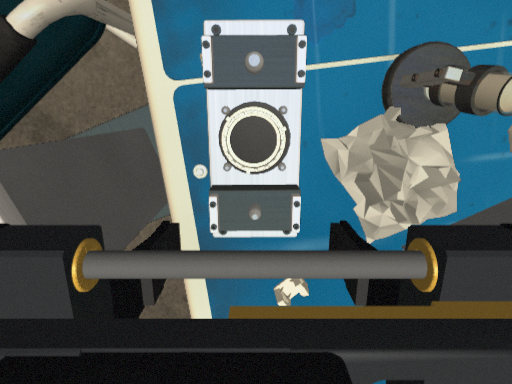

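The ring sits concentric in the nest at (255,138). The thick pin is at (254,61) and the thin pin at (255,213). I'll check flatness and pins, then plan the look at the rack.

```bash
python3 - <<'E'
from h import *
z=np.load("w3.npz"); K,X,im,d=z["K"],z["X"],z["im"],z["d"]; C=cloud(d,K,X)*1000
b=np.zeros(d.shape,bool); b[98:180,212:298]=1; k=b&(C[...,2]>26)&(C[...,2]<36); p=C[k]
A=np.c_[p[:,:2]-p[:,:2].mean(0),np.ones(len(p))]; print("tilt",np.linalg.lstsq(A,p[:,2],rcond=None)[0],len(p),cv2.minEnclosingCircle(p[:,:2].astype(np.float32)))
g=cv2.cvtColor(im,cv2.COLOR_RGB2GRAY).astype(float); P=[]
for (u,v) in [(254,61),(255,213)]:
    w=g[v-12:v+13,u-12:u+13].copy(); bg=np.median(w); w=np.clip(w-bg-25,0,None); yy,xx=np.mgrid[v-12:v+13,u-12:u+13]
    uu,vv=(w*xx).sum()/w.sum(),(w*yy).sum()/w.sum(); q=pixz(uu,vv,.053,K,X)*1000; P.append(q); print((uu,vv),q.round(1),np.round(C[v,u],1))
D=P[0]-P[1]; print("mid",(P[0]+P[1])/2,"len",np.hypot(*D[:2]),"yaw",np.degrees(np.arctan2(D[1],D[0])))
plan([(480,-180,150,30,5,100),(505,-303,140,5.5,5,100),(505,-303,140,5.5,2,100)])
E
```

```text
tilt [-8.83720623e-03 -2.47775950e-03  2.83536827e+01] 163 ((439.3377685546875, 13.774765968322754), 27.791187286376953)
(np.float64(254.1438708350473), np.float64(59.49331550802139)) [464.7  75.7  53. ] [463.9  74.2  57. ]
(np.float64(254.82474894719792), np.float64(215.17719468739878)) [417.4 -46.1  53. ] [418.5 -43.8  54.4]
mid [441.02779539  14.80195448  53.        ] len 130.652547367817 yaw 68.78651206287526
from [424.  -26.6 146.8] 68.69 t 7.7833
[{"xyz":[-24.5,21.6,-0.7],"roll":0.135,"grip":100},{"xyz":[-21.4,24.7,-0.7],"roll":0.135,"grip":100},{"xyz":[-17.9,27.3,-0.7],"roll":0.135,"grip":100},{"xyz":[-14,29.5,-0.7],"roll":0.135,"grip":100},{"xyz":[-9.9,31.1,-0.7],"roll":0.135,"grip":100}]
[{"xyz":[-8,23.8,2],"roll":0.0855,"grip":100},{"xyz":[-5.9,24.4,2],"roll":0.0855,"grip":100},{"xyz":[-3.8,24.8,2],"roll":0.0855,"grip":100},{"xyz":[-1.7,25,2],"roll":0.0855,"grip":100},{"xyz":[0.5,25.1,2],"roll":0.0855,"grip":100}]
[{"xyz":[0,0,0],"roll":-0,"grip":100},{"xyz":[0,0,0],"roll":-0,"grip":100}]
```

```bash
python3 -c "
from h import *
plan([(505,-303,140,5.5,10,100)])"
```

```text
from [424.  -26.6 146.8] 68.69 t 7.7833
[{"xyz":[-22.8,17.6,0.6],"roll":0.1103,"grip":100},{"xyz":[-20.7,20,0.6],"roll":0.1103,"grip":100},{"xyz":[-18.4,22.2,0.6],"roll":0.1103,"grip":100},{"xyz":[-15.9,24,0.6],"roll":0.1103,"grip":100},{"xyz":[-13.1,25.6,0.6],"roll":0.1103,"grip":100}]
[{"xyz":[-10.2,26.9,0.6],"roll":0.1103,"grip":100},{"xyz":[-7.2,27.9,0.6],"roll":0.1103,"grip":100},{"xyz":[-4.1,28.5,0.6],"roll":0.1103,"grip":100},{"xyz":[-0.9,28.8,0.6],"roll":0.1103,"grip":100},{"xyz":[2.3,28.7,0.6],"roll":0.1103,"grip":100}]
```

>>> move_arm(increments=[{"xyz": [-22.8,17.6,0.6],"roll": 0.1103,"grip": 100},{"xyz": [-20.7,20,0.6],"roll": 0.1103,"grip": 100},{"xyz": [-18.4,22.2,0.6],"roll": 0.1103,"grip": 100},{"xyz": [-15.9,24,0.6],"roll": 0.1103,"grip": 100},{"xyz": [-13.1,25.6,0.6],"roll": 0.1103,"grip": 100}])

```text
time_s: 8.2
position: [0.465, -0.1649, 0.1425]
tcp_rot: [[0.8, 0.6, -0.003], [0.6, -0.8, 0.002], [-0.001, -0.004, -1.0]]
force: [0.2, 1.0, 0.1]
opening: 0.999
grasp_force: 0.0
```

>>> move_arm(increments=[{"xyz": [-10.2,26.9,0.6],"roll": 0.1103,"grip": 100},{"xyz": [-7.2,27.9,0.6],"roll": 0.1103,"grip": 100},{"xyz": [-4.1,28.5,0.6],"roll": 0.1103,"grip": 100},{"xyz": [-0.9,28.8,0.6],"roll": 0.1103,"grip": 100},{"xyz": [2.3,28.7,0.6],"roll": 0.1103,"grip": 100}])

```text
time_s: 8.62
position: [0.5058, -0.3029, 0.1389]
tcp_rot: [[0.996, 0.092, -0.003], [0.092, -0.996, 0.003], [-0.003, -0.003, -1.0]]
force: [-0.8, -0.6, 1.0]
opening: 0.999
grasp_force: 0.0
```

>>> move_arm(increments=[{"xyz": [0,0,0],"roll": 0,"grip": 100},{"xyz": [0,0,0],"roll": 0,"grip": 100}])

```text
time_s: 8.78
position: [0.5058, -0.3033, 0.1391]
tcp_rot: [[0.995, 0.096, -0.002], [0.096, -0.995, 0.002], [-0.002, -0.003, -1.0]]
force: [-0.2, -0.1, -0.2]
opening: 1.001
grasp_force: 0.0
```

```bash
python3 - <<'E'
from h import *
K,X=T("wrist"); im,d=bot.capture("wrist"); save("w4",im); np.savez("w4.npz",im=im,d=d,K=K,X=X)
s=bot.read_state(); print(np.round(s["position"],4),s["time_s"])
C=cloud(d,K,X)*1000
for l in ["guide_plate","black_plate"]:
    r=bot.trace(l,"wrist")
    if not r: print(l,"none"); continue
    m=r[0]["mask"]; p=C[m&(d>0)]; p=p[np.abs(p[:,2]-np.median(p[:,2]))<4]
    print(l,r[0]["conf"],m.sum(),np.median(p,0).round(1),cv2.minAreaRect(p[:,:2].astype(np.float32)))
E
```

```text
[ 0.505  -0.3018  0.1392] 8.8333
guide_plate 0.77 3450 [ 538.4 -298.9   17.2] ((536.1052856445312, -299.1263427734375), (50.668697357177734, 62.038631439208984), 5.425955772399902)
black_plate 0.7 3656 [ 526.3 -204.2   17.2] ((526.2822265625, -203.5325927734375), (51.83645248413086, 62.620079040527344), 5.4884257316589355)
```

View pics/w4.png

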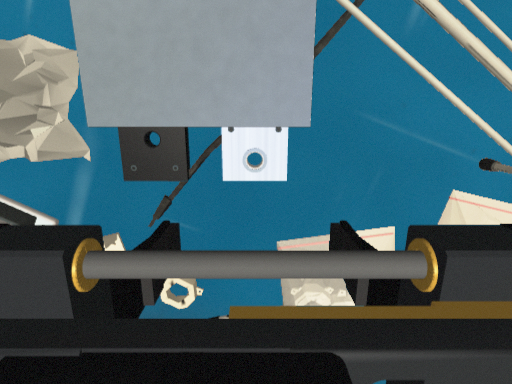

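The guide plate's end shows at (255,155), with the black plate at (153,153). A dark pen or cable crosses between them from (160,210) to (220,140), and a flat bag lies at (320,270) near the pull path. I'll check heights.

```bash
python3 - <<'E'
from h import *
z=np.load("w4.npz"); C=cloud(z["d"],z["K"],z["X"])*1000
print("pen",[np.round(C[v,u],1).tolist() for u,v in [(205,153),(195,167),(180,185),(165,205),(158,218)]])
z=np.load("top.npz"); T_=cloud(z["d"],z["K"],z["X"])*1000; im=z["im"]
c=np.array([536.1,-299.1]); ax=np.array([.9954,.095]); ay=np.array([.095,-.9954])
q=T_.reshape(-1,3)-np.r_[c,0]; a=q[:,:2]@ax; b=q[:,:2]@ay
print("rows: a(along) from -150; cols b -110..110 step 20; max z")
for lo in range(-190,40,20):
    print(lo,[int(np.percentile(q[(a>=lo)&(a<lo+20)&(b>=bb)&(b<bb+20),2],90)) if ((a>=lo)&(a<lo+20)&(b>=bb)&(b<bb+20)).sum()>3 else None for bb in range(-110,130,20)])
E
```

```text
pen [[531.7, -251.5, 10.9], [517.0, -242.3, 10.5], [497.4, -228.3, 10.9], [475.9, -214.6, 13.7], [461.4, -207.8, 14.0]]
rows: a(along) from -150; cols b -110..110 step 20; max z
-190 [3, 4, 4, 13, 15, 15, 16, 26, 33, 34, 39, 39]
-170 [14, 16, 14, 4, 4, 4, 4, 27, 38, 38, 35, 30]
-150 [15, 14, 14, 4, 4, 4, 4, 27, 37, 34, 34, 33]
-130 [4, 5, 4, 4, 4, 4, 10, 27, 26, 33, 34, 29]
-110 [4, 3, 4, 4, 3, 3, 11, 18, 19, 22, 23, 23]
-90 [4, 4, 4, 4, 4, 4, 4, 5, 8, 10, 12, 13]
-70 [13, 4, 4, 4, 3, 4, 4, 4, 5, 4, 3, 4]
-50 [10, 11, 4, 4, 4, 4, 4, 3, 4, 3, 3, 4]
-30 [17, 17, 16, 9, 17, 18, 18, 4, 4, 3, 3, 4]
-10 [18, 18, 17, 11, 18, 18, 19, 6, 4, 4, 4, 3]
10 [18, 19, 17, 11, 19, 20, 17, 17, 3, 4, 4, 4]
30 [53, 45, 44, 44, 44, 44, 44, 43, 4, 4, 3, 3]
```

```bash
python3 - <<'E'
from h import *
z=np.load("top.npz"); T_=cloud(z["d"],z["K"],z["X"])*1000
c=np.array([536.1,-299.1]); ax=np.array([.9954,.095]); ay=np.array([.095,-.9954])
q=T_.reshape(-1,3)-np.r_[c,0]; a=q[:,:2]@ax; b=q[:,:2]@ay; z_=q[:,2]-3
print("b",list(range(-50,60,6)))
for lo in range(-170,-60,8):
    print(lo,[int(z_[k].max()) if (k:=(a>=lo)&(a<lo+8)&(b>=bb)&(b<bb+6)).sum() else '.' for bb in range(-50,60,6)])
z=np.load("w4.npz"); C=cloud(z["d"],z["K"],z["X"])*1000
q=C.reshape(-1,3)-np.r_[c,0]; a=q[:,:2]@ax; b=q[:,:2]@ay; z_=q[:,2]
print("wrist")
for lo in range(-122,-60,8):
    print(lo,[int(z_[k].max()) if (k:=(a>=lo)&(a<lo+8)&(b>=bb)&(b<bb+6)&(z_<60)).sum() else '.' for bb in range(-50,60,6)])
E
```

```text
b [-50, -44, -38, -32, -26, -20, -14, -8, -2, 4, 10, 16, 22, 28, 34, 40, 46, 52, 58]
-170 [0, 4, 1, 0, 0, 1, 0, 1, 2, 2, 2, 1, 1, 12, 20, 24, 30, 29, 34]
-162 [2, 0, 0, 0, 0, 1, 2, 0, 1, 1, 2, 0, 0, 16, 22, 22, 29, 32, 36]
-154 [0, 1, 2, 1, 2, 0, 1, 1, 1, 2, 0, 0, 0, 14, 19, 27, 32, 38, 36]
-146 [0, 1, 0, 0, 0, 1, 0, 1, 0, -1, 0, 1, 1, 14, 18, 22, 31, 34, 36]
-138 [2, 1, 0, 0, 2, 0, 2, 1, 1, 1, 1, 0, 8, 15, 19, 26, 29, 31, 28]
-130 [2, 2, 3, 2, 0, 0, 1, 1, 2, 1, 2, 0, 11, 14, 19, 25, 26, 23, 18]
-122 [1, 0, 0, 1, 2, 2, 1, 1, 2, 0, 1, 3, 8, 18, 18, 22, 24, 25, 19]
-114 [1, 1, 0, 2, 0, 2, 0, 1, 1, 1, 2, 1, 9, 14, 19, 21, 19, 20, 19]
-106 [1, 2, 0, 1, 1, 1, 0, 1, 2, 2, 1, 0, 9, 15, 14, 15, 13, 16, 17]
-98 [1, 2, 2, 2, 1, 0, 0, 0, 0, 0, 3, 2, 8, 11, 9, 10, 11, 10, 10]
-90 [3, 3, 0, 1, 2, 1, 1, 1, 1, 1, 1, 1, 0, 2, 5, 4, 7, 4, 7]
-82 [1, 0, 1, 1, 2, 1, 2, 1, 0, 2, 1, 1, 0, 1, 0, 1, 3, 0, 0]
-74 [1, 1, 1, 2, 0, 1, 0, 1, 1, 0, 1, 2, 1, 2, 1, 0, 2, 0, 1]
-66 [1, 2, 2, 0, 1, 2, 4, 1, 4, 1, 3, 2, 0, 3, 1, 0, 0, 2, 1]
wrist
-122 ['.', '.', '.', '.', '.', '.', '.', '.', '.', '.', '.', '.', '.', '.', '.', '.', '.', '.', '.']
-114 [4, 3, 3, 3, 3, 3, 3, 3, 3, 3, 3, 3, 2, '.', '.', '.', '.', '.', '.']
-106 [4, 4, 4, 4, 4, 4, 4, 4, 4, 4, 4, 4, 13, 14, 14, 14, 13, 14, 15]
-98 [4, 4, 4, 4, 5, 4, 4, 4, 4, 4, 4, 4, 12, 12, 12, 13, 13, 13, 13]
-90 [4, 5, 4, 4, 4, 5, 4, 4, 4, 4, 4, 4, 4, 4, 4, 4, 4, 10, 11]
-82 [4, 4, 5, 4, 4, 4, 4, 4, 4, 4, 4, 4, 4, 4, 4, 4, 4, 4, 4]
-74 [4, 4, 4, 4, 5, 4, 4, 4, 4, 4, 4, 4, 5, 4, 4, 4, 5, 3, 4]
-66 [4, 4, 4, 4, 4, 4, 4, 4, 4, 4, 4, 4, 4, 4, 5, 4, 4, 3, 4]
```

```bash
python3 - <<'E'
from h import *
z=np.load("w4.npz"); C=cloud(z["d"],z["K"],z["X"])*1000
for u,v in [(212,147),(205,153),(195,167)]:
    w=C[v-9:v+10,u-9:u+10,2]; w=w[w<40]; print(np.percentile(w,[10,30,50,90,97]).round(1))
plan([(523,-300.3,70,5.45,3,84),(523,-300.3,9.5,5.45,3,84)])
E
```

```text
[ 2.2  3.   3.8 10.3 11.1]
[ 2.3  3.1  3.7 10.4 11.1]
[ 2.4  3.4  8.1 12.8 17. ]
from [ 504.8 -300.9  139.9] 5.64 t 8.9333
[{"xyz":[6.1,0.5,23.3],"roll":0.0011,"grip":84},{"xyz":[6.1,0.5,23.3],"roll":0.0011,"grip":84},{"xyz":[6.1,0.5,23.3],"roll":0.0011,"grip":84},{"xyz":[0.1,0.1,20.2],"roll":-0,"grip":84},{"xyz":[0.1,0.1,20.2],"roll":-0,"grip":84}]
[{"xyz":[0.1,0.1,20.2],"roll":-0,"grip":84}]
```

>>> move_arm(increments=[{"xyz": [5.9,0,23.2],"roll": 0.001,"grip": 84},{"xyz": [5.9,0,23.2],"roll": 0.001,"grip": 84},{"xyz": [5.9,0,23.2],"roll": 0,"grip": 84},{"xyz": [0,0,23],"roll": 0,"grip": 84},{"xyz": [0,0,20],"roll": 0,"grip": 84}])

```text
time_s: 9.35
position: [0.523, -0.2993, 0.0272]
tcp_rot: [[0.995, 0.097, -0.002], [0.097, -0.995, 0.001], [-0.001, -0.002, -1.0]]
force: [0.1, 0.5, -0.9]
opening: 0.846
grasp_force: 0.0
```

>>> move_arm(increments=[{"xyz": [0,0,11],"roll": 0,"grip": 84},{"xyz": [0,0,6],"roll": 0,"grip": 84},{"xyz": [0,0,0],"roll": 0,"grip": 84}])

```text
time_s: 9.6
position: [0.5226, -0.3002, 0.0106]
tcp_rot: [[0.995, 0.095, -0.002], [0.095, -0.995, 0.002], [-0.002, -0.002, -1.0]]
force: [-0.6, -0.8, 0.2]
opening: 0.839
grasp_force: 0.0
```

>>> move_arm(increments=[{"xyz": [0,0,0],"roll": 0,"grip": 0},{"xyz": [0,0,0],"roll": 0,"grip": 0},{"xyz": [0,0,0],"roll": 0,"grip": 0},{"xyz": [0,0,0],"roll": 0,"grip": 0}])

```text
time_s: 9.93
position: [0.5239, -0.302, 0.0129]
tcp_rot: [[0.996, 0.094, 0.002], [0.094, -0.996, -0.001], [0.002, 0.001, -1.0]]
force: [0.2, 2.1, 2.4]
opening: 0.702
grasp_force: 30.0
```

>>> move_arm(increments=[{"xyz": [-6,0,0],"roll": 0,"grip": 0},{"xyz": [-12,0,0],"roll": 0,"grip": 0},{"xyz": [-12,0,0],"roll": 0,"grip": 0},{"xyz": [-12,0,0],"roll": 0,"grip": 0}])

```text
time_s: 10.27
position: [0.4818, -0.3063, 0.0122]
tcp_rot: [[0.996, 0.094, 0.002], [0.094, -0.996, -0.002], [0.002, 0.002, -1.0]]
force: [3.1, -0.1, -1.3]
opening: 0.703
grasp_force: 30.0
```

>>> move_arm(increments=[{"xyz": [-12,-0.5,0],"roll": 0,"grip": 0},{"xyz": [-10,-0.5,0],"roll": 0,"grip": 0},{"xyz": [-3,0,0],"roll": 0,"grip": 0},{"xyz": [0,0,0],"roll": 0,"grip": 0}])

```text
time_s: 10.6
position: [0.4546, -0.3066, 0.0115]
tcp_rot: [[0.996, 0.093, -0.002], [0.093, -0.996, 0.002], [-0.002, -0.002, -1.0]]
force: [-1.9, -0.6, -0.7]
opening: 0.704
grasp_force: 30.0
```

>>> move_arm(increments=[{"xyz": [0,0,0],"roll": 0,"grip": 84},{"xyz": [0,0,0],"roll": 0,"grip": 84},{"xyz": [0,0,0],"roll": 0,"grip": 84},{"xyz": [0,0,-12],"roll": 0,"grip": 84},{"xyz": [0,0,-30],"roll": 0,"grip": 84}])

```text
time_s: 11.02
position: [0.4549, -0.305, 0.0516]
tcp_rot: [[0.995, 0.095, -0.005], [0.095, -0.995, 0.005], [-0.005, -0.006, -1.0]]
force: [1.2, 0.3, -0.4]
opening: 0.837
grasp_force: 0.0
```

>>> move_arm(increments=[{"xyz": [0,0,-30],"roll": 0,"grip": 84},{"xyz": [0,0,-20],"roll": 0,"grip": 84},{"xyz": [0,0,0],"roll": 0,"grip": 84},{"xyz": [0,0,0],"roll": 0,"grip": 84}])

```text
time_s: 11.35
position: [0.4576, -0.3076, 0.1057]
tcp_rot: [[0.995, 0.095, 0.003], [0.095, -0.995, -0.003], [0.003, 0.003, -1.0]]
force: [0.1, -0.3, -0.4]
opening: 0.834
grasp_force: 0.0
```

```bash
python3 - <<'E'
from h import *
K,X=T("wrist"); im,d=bot.capture("wrist"); save("w5",im); np.savez("w5.npz",im=im,d=d,K=K,X=X)
s=bot.read_state(); print(np.round(s["position"],4),s["time_s"])
C=cloud(d,K,X)*1000
r=bot.trace("guide_plate","wrist"); m=r[0]["mask"]; p=C[m&(d>0)]; p=p[np.abs(p[:,2]-np.median(p[:,2]))<4]
print(r[0]["conf"],np.median(p,0).round(1),cv2.minAreaRect(p[:,:2].astype(np.float32)))
E
```

```text
[ 0.4567 -0.3069  0.1044] 11.4
0.67 [ 501.9 -300.7   16. ] ((503.5362548828125, -300.82220458984375), (123.89676666259766, 62.14139938354492), 5.7391252517700195)
```

View pics/w5.png

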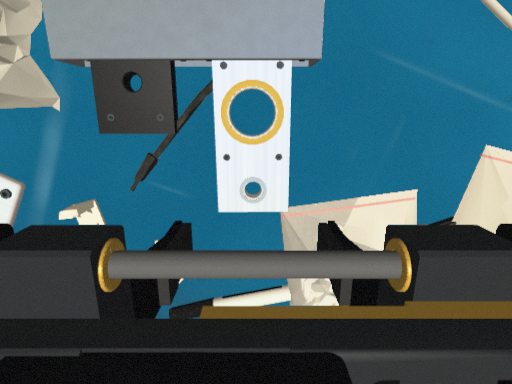

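The plate is drawn out to its window, centred at (252,112), with the small hole at (253,189). Its right corner (287,211) just reaches the bag's edge.

```bash
python3 - <<'E'
from h import *
z=np.load("w5.npz"); K,X,im,d=z["K"],z["X"],z["im"],z["d"]
hsv=cv2.cvtColor(im,cv2.COLOR_RGB2HSV); m=((hsv[...,0]>15)&(hsv[...,0]<32)&(hsv[...,1]>100)).astype(np.uint8); m[160:]=0; m[:,:200]=0; m[:,300:]=0
c=max(cv2.findContours(m,0,cv2.CHAIN_APPROX_NONE)[0],key=len)[:,0]
P=np.array([pixz(u,v,.0165,K,X)[:2]*1000 for u,v in c],np.float32); W=np.array(cv2.fitEllipse(P)[0]); print("win",cv2.fitEllipse(P))
S=pixz(253,189,.0165,K,X)[:2]*1000; print("small",S,"dist",np.hypot(*(W-S)),"yaw",np.degrees(np.arctan2(*(W-S)[::-1])))
plan([(W[0],W[1],45,5.7,3,84),(W[0],W[1],11,5.7,2,84)])
E
```

```text
win ((526.5537109375, -298.398193359375), (49.51640319824219, 50.12241744995117), 11.595254898071289)
small [ 462.93382347 -305.27842889] dist 63.990840929532816 yaw 6.172320319836622
from [ 456.2 -306.5  103.5] 5.43 t 11.45
[{"xyz":[23.6,-0.4,19.5],"roll":-0.0016,"grip":84},{"xyz":[23.6,-0.4,19.5],"roll":-0.0016,"grip":84},{"xyz":[23.6,-0.4,19.5],"roll":-0.0016,"grip":84},{"xyz":[0,0,17],"roll":-0,"grip":84},{"xyz":[0,0,17],"roll":-0,"grip":84}]
```

>>> move_arm(increments=[{"xyz": [23.4,-0.6,19.5],"roll": -0.0015,"grip": 84},{"xyz": [23.4,-0.6,19.5],"roll": -0.0015,"grip": 84},{"xyz": [23.5,-0.6,19.5],"roll": -0.0015,"grip": 84},{"xyz": [0,0,15],"roll": 0,"grip": 84},{"xyz": [0,0,12],"roll": 0,"grip": 84}])

```text
time_s: 11.87
position: [0.5261, -0.297, 0.0151]
tcp_rot: [[0.995, 0.1, -0.003], [0.1, -0.995, 0.002], [-0.003, -0.003, -1.0]]
force: [-1.0, -0.1, -0.3]
opening: 0.841
grasp_force: 0.0
```

>>> move_arm(increments=[{"xyz": [0,0,8],"roll": 0,"grip": 84},{"xyz": [0,0,0],"roll": 0,"grip": 84}])

```text
time_s: 12.03
position: [0.524, -0.297, 0.0075]
tcp_rot: [[0.995, 0.098, -0.005], [0.098, -0.995, 0.004], [-0.004, -0.004, -1.0]]
force: [-0.3, 0.3, 1.2]
opening: 0.841
grasp_force: 0.0
```

>>> move_arm(increments=[{"xyz": [0,0,0],"roll": 0,"grip": 0},{"xyz": [0,0,0],"roll": 0,"grip": 0},{"xyz": [0,0,0],"roll": 0,"grip": 0},{"xyz": [0,0,0],"roll": 0,"grip": 0},{"xyz": [0,0,0],"roll": 0,"grip": 0}])

```text
time_s: 12.45
position: [0.5265, -0.2991, 0.0111]
tcp_rot: [[0.995, 0.099, 0.001], [0.099, -0.995, -0.001], [0.001, 0.001, -1.0]]
force: [-0.7, 0.1, 1.4]
opening: 0.707
grasp_force: 30.0
```

>>> move_arm(increments=[{"xyz": [0,0,-4.5],"roll": 0,"grip": 0},{"xyz": [0,0,-4.5],"roll": 0,"grip": 0},{"xyz": [0,0,0],"roll": 0,"grip": 0}])

```text
time_s: 12.7
position: [0.5266, -0.2985, 0.0199]
tcp_rot: [[0.995, 0.099, 0.001], [0.099, -0.995, -0.0], [0.001, 0.0, -1.0]]
force: [1.1, 0.8, -3.5]
opening: 0.706
grasp_force: 30.0
```

>>> move_arm(increments=[{"xyz": [-1,-1.3,0],"roll": 0.023,"grip": 0},{"xyz": [-2,-1.3,0],"roll": 0.023,"grip": 0},{"xyz": [-3,-1.3,0],"roll": 0.023,"grip": 0},{"xyz": [0,0,0],"roll": 0,"grip": 0}])

```text
time_s: 13.03
position: [0.5198, -0.2952, 0.0191]
tcp_rot: [[1.0, 0.028, 0.0], [0.028, -1.0, -0.001], [0.0, 0.001, -1.0]]
force: [1.0, -2.1, -3.4]
opening: 0.708
grasp_force: 30.0
```

>>> move_arm(increments=[{"xyz": [-8,0,0],"roll": 0,"grip": 0},{"xyz": [-12,0,0],"roll": 0,"grip": 0},{"xyz": [-12,0,0],"roll": 0,"grip": 0},{"xyz": [-12,0,0],"roll": 0,"grip": 0}])

```text
time_s: 13.37
position: [0.4753, -0.2963, 0.0192]
tcp_rot: [[1.0, 0.03, 0.0], [0.03, -1.0, -0.0], [0.0, 0.0, -1.0]]
force: [0.9, 0.2, -4.5]
opening: 0.704
grasp_force: 30.0
```

>>> move_arm(increments=[{"xyz": [-12,0,0],"roll": 0,"grip": 0},{"xyz": [-10,0,0],"roll": 0,"grip": 0},{"xyz": [0,0,-15],"roll": 0,"grip": 0},{"xyz": [0,0,-30],"roll": 0,"grip": 0},{"xyz": [0,0,-30],"roll": 0,"grip": 0}])

```text
time_s: 13.78
position: [0.4519, -0.2955, 0.0936]
tcp_rot: [[1.0, 0.029, -0.004], [0.029, -1.0, 0.004], [-0.004, -0.004, -1.0]]
force: [-0.2, -0.3, -3.2]
opening: 0.709
grasp_force: 30.0
```

>>> move_arm(increments=[{"xyz": [0,0,-30],"roll": 0,"grip": 0},{"xyz": [0,0,0],"roll": 0,"grip": 0}])

```text
time_s: 13.95
position: [0.456, -0.2991, 0.1292]
tcp_rot: [[1.0, 0.03, 0.007], [0.03, -1.0, -0.007], [0.007, 0.007, -1.0]]
force: [2.2, -0.3, -3.0]
opening: 0.708
grasp_force: 30.0
```

```bash
python3 - <<'E'
from h import *
s=bot.read_state(); p=np.array(s["position"])*1000; print(p.round(1),s["force"],s["opening"])
n=np.array([441,14.7]); u=np.array([np.cos(np.radians(68.75)),np.sin(np.radians(68.75))]); t=n-70*u
plan([(t[0],t[1],135,68.75,11,0)])
E
```

```text
[ 456.  -299.1  129.2] [ 2.16079189 -0.30880755 -2.96182375] 0.7076544243043653
from [ 456.  -299.1  129.2] 1.73 t 13.95
[{"xyz":[-3,-22.7,-0.7],"roll":-0.1063,"grip":0},{"xyz":[-0.6,-22.9,-0.7],"roll":-0.1063,"grip":0},{"xyz":[1.9,-22.8,-0.7],"roll":-0.1063,"grip":0},{"xyz":[4.3,-22.5,-0.7],"roll":-0.1063,"grip":0},{"xyz":[6.6,-21.9,-0.7],"roll":-0.1063,"grip":0}]
[{"xyz":[8.9,-21.1,-0.7],"roll":-0.1063,"grip":0},{"xyz":[11.1,-20,-0.7],"roll":-0.1063,"grip":0},{"xyz":[13.2,-18.7,-0.7],"roll":-0.1063,"grip":0},{"xyz":[15.1,-17.2,-0.7],"roll":-0.1063,"grip":0},{"xyz":[16.8,-15.5,-0.7],"roll":-0.1063,"grip":0}]
[{"xyz":[18.4,-13.6,-0.7],"roll":-0.1063,"grip":0}]
```

>>> move_arm(increments=[{"xyz": [-3,-22.7,-0.7],"roll": -0.1063,"grip": 0},{"xyz": [-0.6,-22.9,-0.7],"roll": -0.1063,"grip": 0},{"xyz": [1.9,-22.8,-0.7],"roll": -0.1063,"grip": 0},{"xyz": [4.3,-22.5,-0.7],"roll": -0.1063,"grip": 0},{"xyz": [6.6,-21.9,-0.7],"roll": -0.1063,"grip": 0}])

```text
time_s: 14.37
position: [0.434, -0.1822, 0.1268]
tcp_rot: [[0.844, 0.537, -0.002], [0.537, -0.844, 0.002], [-0.001, -0.003, -1.0]]
force: [0.3, 0.1, -3.4]
opening: 0.703
grasp_force: 30.0
```

>>> move_arm(increments=[{"xyz": [8.9,-21.1,-0.7],"roll": -0.1063,"grip": 0},{"xyz": [11.1,-20,-0.7],"roll": -0.1063,"grip": 0},{"xyz": [13.2,-18.7,-0.7],"roll": -0.1063,"grip": 0},{"xyz": [15.1,-17.2,-0.7],"roll": -0.1063,"grip": 0},{"xyz": [16.8,-15.5,-0.7],"roll": -0.1063,"grip": 0}])

```text
time_s: 14.78
position: [0.4158, -0.0696, 0.1305]
tcp_rot: [[0.455, 0.89, -0.002], [0.89, -0.455, 0.001], [-0.0, -0.002, -1.0]]
force: [0.7, 0.5, -4.2]
opening: 0.703
grasp_force: 30.0
```

>>> move_arm(increments=[{"xyz": [18.4,-13.6,-0.7],"roll": -0.1063,"grip": 0},{"xyz": [0,0,0],"roll": 0,"grip": 0},{"xyz": [0,0,0],"roll": 0,"grip": 0},{"xyz": [0,0,0],"roll": 0,"grip": 0}])

```text
time_s: 15.12
position: [0.4137, -0.0486, 0.1316]
tcp_rot: [[0.363, 0.932, -0.0], [0.932, -0.363, -0.0], [-0.0, 0.0, -1.0]]
force: [-0.5, 0.1, -3.6]
opening: 0.704
grasp_force: 30.0
```

```bash
python3 - <<'E'
from h import *
s=bot.read_state(); K,X=T("wrist",s); im,d=bot.capture("wrist"); save("w6",im); np.savez("w6.npz",im=im,d=d,K=K,X=X)
print(np.round(s["position"],4),np.round(s["tcp_rot"],4).tolist(),s["time_s"],s["opening"])
s=bot.read_state(); print(np.round(s["position"],4),np.round(s["tcp_rot"],4).tolist())
E
```

```text
[ 0.4137 -0.0486  0.1316] [[0.3634, 0.9316, -0.0], [0.9316, -0.3634, -0.0002], [-0.0002, 0.0, -1.0]] 15.1167 0.7042369983107643
[ 0.4141 -0.049   0.1317] [[0.3641, 0.9314, 0.0004], [0.9314, -0.3641, -0.0003], [-0.0002, 0.0005, -1.0]]
```

View pics/w6.png

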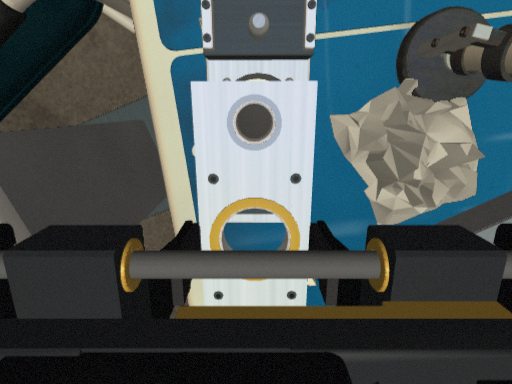

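The plate is held with the big hole at (253,123), its brass window at (256,237), and the thick pin ahead at (259,22). I'll measure the hole relative to the TCP, and the plate's yaw and tilt.

```bash
python3 - <<'E'
from h import *
z=np.load("w6.npz"); K,X,im,d=z["K"],z["X"],z["im"],z["d"]; C=cloud(d,K,X)*1000
t=np.array([413.9,-48.8]); ps=np.radians(68.67); ax=np.array([np.cos(ps),np.sin(ps)]); ay=np.array([np.sin(ps),-np.cos(ps)])
k=(C[...,2]>120)&(C[...,2]<150)&(d>0); k[:84]=0;k[225:]=0;k[:,:196]=0;k[:,312:]=0
p=C[k]; A=np.c_[(p[:,:2]-t)@ax,(p[:,:2]-t)@ay,np.ones(len(p))]; q=np.linalg.lstsq(A,p[:,2],rcond=None)[0]; print("plane: slope_x,slope_y,z0",q)
g=cv2.cvtColor(im,cv2.COLOR_RGB2GRAY)
def fit(m,name,zt):
    c=max(cv2.findContours(m.astype(np.uint8),0,cv2.CHAIN_APPROX_NONE)[0],key=len)[:,0]
    P=np.array([pixz(u,v,zt/1000,K,X)[:2]*1000 for u,v in c],np.float32); e=cv2.fitEllipse(P); o=np.array(e[0])-t
    print(name,np.round(e[0],1),np.round(e[1],1),"tool",(o@ax).round(2),(o@ay).round(2)); return o
zt=137
w=np.zeros_like(g); w[88:160,215:295]=1
fit((g<190)&(w>0),"collar",zt); fit((g<110)&(w>0),"hole",zt)
# plate side edges
E=[[],[]]
for v in range(95,220,4):
    xs=np.where(g[v,180:330]>200)[0]+180
    for i,u in ((0,xs.min()),(1,xs.max())): o=pixz(u,v,zt/1000,K,X)[:2]*1000-t; E[i].append([o@ax,o@ay])
for e in E:
    l=cv2.fitLine(np.array(e,np.float32),cv2.DIST_HUBER,0,.01,.01).ravel(); print("edge slope deg",np.degrees(np.arctan(l[1]/l[0])),"b at a=0",l[3]-l[2]*l[1]/l[0])
v=[v for v in range(60,110) if g[v,235]>200][0]
for u in (215,235,270,290):
    vs=[v for v in range(70,110) if g[v-1,u]<200 and g[v,u]>=200]; print(u,vs,[ ((pixz(u,v,zt/1000,K,X)[:2]*1000-t)@ax).round(1) for v in vs])
c=pixz(259,22,.053,K,X)*1000; print("pin",c)
E
```

```text
plane: slope_x,slope_y,z0 [ 1.54835192e-02 -1.45727611e-03  1.36965110e+02]
collar [436.8  13.5] [27.  27.3] tool 66.36 -1.34
hole [436.9  13.7] [17.9 18.1] tool 66.58 -1.29
edge slope deg 9.824183 b at a=0 -45.480415
edge slope deg 0.15268491 b at a=0 29.303493
215 [] []
235 [82] [np.float64(85.9)]
270 [82] [np.float64(85.9)]
290 [81] [np.float64(86.3)]
pin [464.52102073  74.82599875  53.        ]
```

```bash
python3 -c "
from h import *
s=bot.read_state(); s['position']=[.4139,-.0488,.1317]
plan([(441.8,13,100,68.8,5,0),(441.8,13,70,68.8,3,0)],s)"
```

```text
from [413.9 -48.8 131.7] 68.65 t 15.1667
[{"xyz":[13.5,0.7,6.3],"roll":-0.0005,"grip":0},{"xyz":[13.5,0.7,6.3],"roll":-0.0005,"grip":0},{"xyz":[13.5,0.7,6.3],"roll":-0.0005,"grip":0},{"xyz":[13.5,0.7,6.3],"roll":-0.0005,"grip":0},{"xyz":[13.5,0.7,6.3],"roll":-0.0005,"grip":0}]
[{"xyz":[0,0,10],"roll":-0,"grip":0},{"xyz":[0,0,10],"roll":-0,"grip":0},{"xyz":[0,0,10],"roll":-0,"grip":0}]
```

>>> move_arm(increments=[{"xyz": [13.5,0.7,6.3],"roll": -0.0005,"grip": 0},{"xyz": [13.5,0.7,6.3],"roll": -0.0005,"grip": 0},{"xyz": [13.5,0.7,6.3],"roll": -0.0005,"grip": 0},{"xyz": [13.5,0.7,6.3],"roll": -0.0005,"grip": 0},{"xyz": [13.5,0.7,6.3],"roll": -0.0005,"grip": 0}])

```text
time_s: 15.58
position: [0.4424, 0.0126, 0.0999]
tcp_rot: [[0.363, 0.932, 0.001], [0.932, -0.363, -0.0], [0.0, 0.001, -1.0]]
force: [-0.4, 0.3, -3.3]
opening: 0.705
grasp_force: 30.0
```

>>> move_arm(increments=[{"xyz": [0,0,10],"roll": 0,"grip": 0},{"xyz": [0,0,10],"roll": 0,"grip": 0},{"xyz": [0,0,10],"roll": 0,"grip": 0},{"xyz": [0,0,0],"roll": 0,"grip": 0},{"xyz": [0,0,0],"roll": 0,"grip": 0}])

```text
time_s: 16.0
position: [0.4416, 0.0125, 0.0699]
tcp_rot: [[0.362, 0.932, -0.001], [0.932, -0.362, 0.0], [-0.0, -0.001, -1.0]]
force: [-0.6, -0.0, -3.4]
opening: 0.707
grasp_force: 30.0
```

>>> move_arm(increments=[{"xyz": [0,0,0],"roll": 0,"grip": 0},{"xyz": [0,0,0],"roll": 0,"grip": 0}])

```text
time_s: 16.17
position: [0.4421, 0.0127, 0.0708]
tcp_rot: [[0.362, 0.932, 0.001], [0.932, -0.362, -0.0], [0.0, 0.001, -1.0]]
force: [-0.4, -0.8, -4.0]
opening: 0.708
grasp_force: 30.0
```

```bash
python3 - <<'E'
from h import *
s=bot.read_state(); K,X=T("wrist",s); im,d=bot.capture("wrist"); np.savez("w7.npz",im=im,d=d,K=K,X=X)
print(np.round(s["position"],4),s["time_s"])
a=im[70:190,180:340]; save("w7",cv2.resize(a,None,fx=5,fy=5,interpolation=cv2.INTER_CUBIC))
E
```

```text
[0.4421 0.0127 0.0708] 16.1667
```

View pics/w7.png

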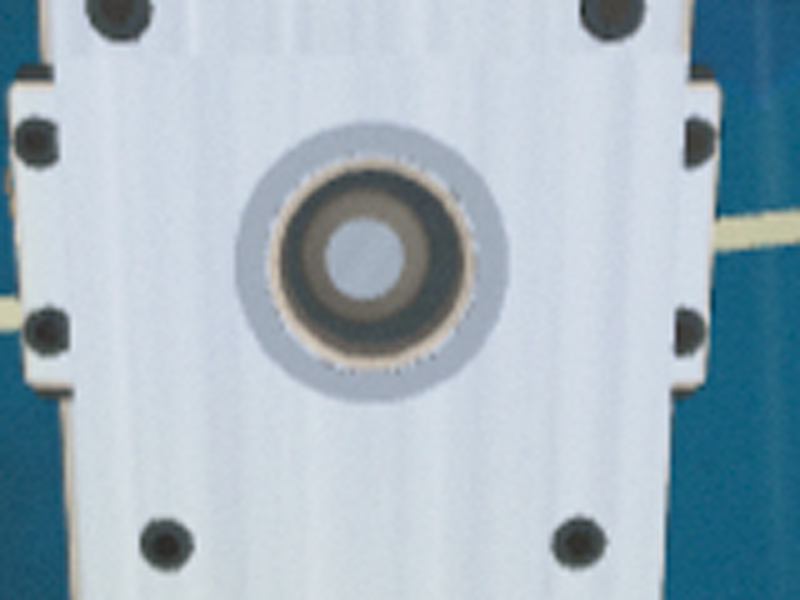

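The crop shows the thick pin's nose (365,258) inside the big hole (372,262), so it is nearly concentric.

```bash
python3 - <<'E'
from h import *
z=np.load("w7.npz"); K,X,im=z["K"],z["X"],z["im"]; g=cv2.cvtColor(cv2.resize(im,None,fx=4,fy=4,interpolation=cv2.INTER_CUBIC),cv2.COLOR_RGB2GRAY)
R=X[:3,:3]
ps=np.radians(68.75); ax=np.array([np.cos(ps),np.sin(ps)]); ay=np.array([np.sin(ps),-np.cos(ps)])
uh,vh=180+372/5-.4,70+262/5-.4; up,vp=180+365/5-.4,70+258/5-.4
for zh,zp in ((.0772,.056),(.0765,.056)):
    h=pixz(uh,vh,zh,K,X)[:2]*1000; p=pixz(up,vp,zp,K,X)[:2]*1000; e=p-h
    print(h.round(2),p.round(2),"pin-hole in tool x,y:",(e@ax).round(2),(e@ay).round(2))
# base side edges yaw vs plate edges
E={}
for nm,rng in (("plate",range(100,185,5)),):
    pass
E
```

```text
[465.27  75.13] [464.36  75.1 ] pin-hole in tool x,y: -0.36 -0.84
[465.26  75.11] [464.36  75.1 ] pin-hole in tool x,y: -0.33 -0.83
```

>>> move_arm(increments=[{"xyz": [-0.3,-0.6,4],"roll": -0.0025,"grip": 0},{"xyz": [0,0,4],"roll": 0,"grip": 0},{"xyz": [0,0,3],"roll": 0,"grip": 0},{"xyz": [0,0,0],"roll": 0,"grip": 0}])

```text
time_s: 16.55
position: [0.4404, 0.0132, 0.0588]
tcp_rot: [[0.358, 0.934, -0.001], [0.934, -0.358, 0.0], [-0.0, -0.001, -1.0]]
force: [0.5, -0.3, -4.0]
opening: 0.706
grasp_force: 30.0
```

>>> move_arm(increments=[{"xyz": [0,0,2.5],"roll": 0,"grip": 0},{"xyz": [0,0,2.5],"roll": 0,"grip": 0},{"xyz": [0,0,0],"roll": 0,"grip": 0}])

```text
time_s: 16.8
position: [0.4406, 0.0132, 0.0539]
tcp_rot: [[0.358, 0.934, -0.001], [0.934, -0.358, 0.0], [-0.0, -0.001, -1.0]]
force: [-1.0, -0.5, -4.5]
opening: 0.705
grasp_force: 30.0
```

>>> move_arm(increments=[{"xyz": [0,0,2.5],"roll": 0,"grip": 0},{"xyz": [0,0,2],"roll": 0,"grip": 0},{"xyz": [0,0,0],"roll": 0,"grip": 0}])

```text
time_s: 17.05
position: [0.4406, 0.0132, 0.0495]
tcp_rot: [[0.358, 0.934, -0.001], [0.934, -0.358, 0.0], [-0.0, -0.001, -1.0]]
force: [0.6, -0.4, -4.4]
opening: 0.705
grasp_force: 30.0
```

>>> move_arm(increments=[{"xyz": [0,0,1.5],"roll": 0,"grip": 0},{"xyz": [0,0,1.5],"roll": 0,"grip": 0},{"xyz": [0,0,0],"roll": 0,"grip": 0}])

```text
time_s: 17.3
position: [0.4407, 0.0132, 0.0466]
tcp_rot: [[0.358, 0.934, -0.0], [0.934, -0.358, 0.0], [-0.0, -0.0, -1.0]]
force: [-0.3, 0.1, -4.5]
opening: 0.703
grasp_force: 30.0
```

>>> move_arm(increments=[{"xyz": [0,0,1.2],"roll": 0,"grip": 0},{"xyz": [0,0,0],"roll": 0,"grip": 0}])

```text
time_s: 17.47
position: [0.4408, 0.0132, 0.0455]
tcp_rot: [[0.358, 0.934, -0.0], [0.934, -0.358, 0.0], [-0.0, -0.0, -1.0]]
force: [0.0, -1.2, -4.2]
opening: 0.706
grasp_force: 30.0
```

>>> move_arm(increments=[{"xyz": [0,0,1],"roll": 0,"grip": 0},{"xyz": [0,0,0],"roll": 0,"grip": 0}])

```text
time_s: 17.63
position: [0.4409, 0.0131, 0.0446]
tcp_rot: [[0.358, 0.934, 0.0], [0.934, -0.358, -0.0], [0.0, 0.0, -1.0]]
force: [0.1, 0.3, -2.6]
opening: 0.704
grasp_force: 30.0
```

>>> move_arm(increments=[{"xyz": [0,0,0.8],"roll": 0,"grip": 0},{"xyz": [0,0,0],"roll": 0,"grip": 0}])

```text
time_s: 17.8
position: [0.4409, 0.0132, 0.0439]
tcp_rot: [[0.358, 0.934, 0.0], [0.934, -0.358, -0.0], [0.0, 0.0, -1.0]]
force: [0.7, -0.5, -2.9]
opening: 0.705
grasp_force: 30.0
```

Light contact at the small end. I'll continue gently.

>>> move_arm(increments=[{"xyz": [0,0,0.8],"roll": 0,"grip": 0},{"xyz": [0,0,0],"roll": 0,"grip": 0}])

```text
time_s: 17.97
position: [0.441, 0.0132, 0.0433]
tcp_rot: [[0.359, 0.934, 0.0], [0.934, -0.359, -0.0], [0.0, 0.0, -1.0]]
force: [0.3, 1.3, 0.8]
opening: 0.704
grasp_force: 30.0
```

>>> move_arm(increments=[{"xyz": [0,0,0.7],"roll": 0,"grip": 0},{"xyz": [0,0,0],"roll": 0,"grip": 0}])

```text
time_s: 18.13
position: [0.4409, 0.0132, 0.0432]
tcp_rot: [[0.358, 0.934, 0.001], [0.934, -0.358, -0.0], [0.0, 0.001, -1.0]]
force: [-0.3, 0.9, 8.6]
opening: 0.704
grasp_force: 30.0
```

>>> move_arm(increments=[{"xyz": [0,0,0.5],"roll": 0,"grip": 0},{"xyz": [0,0,0],"roll": 0,"grip": 0}])

```text
time_s: 18.3
position: [0.4409, 0.0132, 0.0432]
tcp_rot: [[0.358, 0.934, 0.001], [0.934, -0.358, -0.0], [0.0, 0.001, -1.0]]
force: [-1.7, 0.1, 13.6]
opening: 0.704
grasp_force: 30.0
```

>>> move_arm(increments=[{"xyz": [0,0,-0.7],"roll": 0,"grip": 0},{"xyz": [0,0,0],"roll": 0,"grip": 84},{"xyz": [0,0,0],"roll": 0,"grip": 90},{"xyz": [0,0,0],"roll": 0,"grip": 90},{"xyz": [0,0,0],"roll": 0,"grip": 90}])

```text
time_s: 18.72
position: [0.4409, 0.0131, 0.0424]
tcp_rot: [[0.358, 0.934, 0.0], [0.934, -0.358, -0.0], [-0.0, 0.0, -1.0]]
force: [1.4, -1.0, 0.1]
opening: 0.875
grasp_force: 0.0
```

>>> move_arm(increments=[{"xyz": [0,0,-15],"roll": 0,"grip": 90},{"xyz": [0,0,-30],"roll": 0,"grip": 90},{"xyz": [0,0,-35],"roll": 0,"grip": 90},{"xyz": [-15,0,-30],"roll": 0,"grip": 90},{"xyz": [-30,0,0],"roll": 0,"grip": 90}])

```text
time_s: 19.13
position: [0.4286, -0.0288, 0.1569]
tcp_rot: [[0.355, 0.935, 0.011], [0.935, -0.355, -0.003], [0.001, 0.012, -1.0]]
force: [1.3, -0.7, 0.3]
opening: 0.902
grasp_force: 0.0
```

>>> move_arm(increments=[{"xyz": [-30,0,0],"roll": 0,"grip": 90},{"xyz": [0,0,0],"roll": 0,"grip": 90},{"xyz": [0,0,0],"roll": 0,"grip": 90}])

```text
time_s: 19.38
position: [0.4136, -0.0578, 0.1526]
tcp_rot: [[0.362, 0.932, 0.0], [0.932, -0.362, 0.0], [0.0, 0.0, -1.0]]
force: [0.4, -0.4, -0.1]
opening: 0.9
grasp_force: 0.0
```

```bash
python3 - <<'E'
from h import *
s=bot.read_state(); K,X=T("wrist",s); im,d=bot.capture("wrist"); C=cloud(d,K,X)*1000
print(np.round(s["position"],4),s["time_s"])
t=np.array([441,14.7]); ps=np.radians(68.75); ax=np.array([np.cos(ps),np.sin(ps)]); ay=np.array([np.sin(ps),-np.cos(ps)])
a=(C[...,:2]-t)@ax; b=(C[...,:2]-t)@ay
k=(C[...,2]>40)&(C[...,2]<54)&(abs(a)<80)&(abs(b)<28)&(d>0)&(np.hypot(abs(a)-65,b)>16)&(np.hypot(a,b)>26)
A=np.c_[a[k],b[k],np.ones(k.sum())]; print("plane",np.linalg.lstsq(A,C[...,2][k],rcond=None)[0],k.sum())
save("w8",im[:300])
E
```

```text
[ 0.4136 -0.0578  0.1526] 19.3833
plane [-2.06030807e-04 -1.59311425e-03  4.85839481e+01] 7518
```

View pics/w8.png

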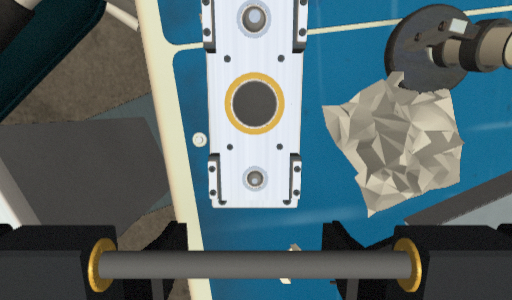

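The plate lies flat with its top at about 48 mm. Both pins show through their holes at (254,18) and (255,179), and the window is centred over the seat.

```bash
python3 -c "
from rig import bot
print(bot.hand_in())"
```

```text
the job is handed in; nothing more can be done
None
```

I seated the ring flat in the nest and lowered the guide plate over both pins until it lay flush on the pads, then handed the job in after about 19 s on the robot's clock; the black plate stays in the rack.

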